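Reload the drying rail and open the air

TASK

Reload the finds-drying rail: slide the basket of dry finds (white grip) along to the open left end of the rail, take it off and stand it upright in the white sorting tray, then hook every washed basket from the table onto the rail at that end and slide it along until it hangs centred over the air outlet of its own colour. Only when all of them hang in place, open the air valve by turning its handwheel anticlockwise until the red mark on the rim lines up with the green clip. Do not drop or tip a basket, and leave the other things on the table where they are.

Things in the scene. Friction and masses are not known exactly. Their poses are not given: they have to be found in the camera images.
- basket_blue: steel drying basket of washed finds, blue grip; starts standing on the table, or absent (2 or 3 come). Origin: centre of underside; z up. In mm: tray x -30..34, y +-38, z 0..40; strap 30 wide (y) rises at x -12 to a hook open downward: inner top z 118, inside x -10..10, lip at x 12 down to z 98; grip block x -28..-14, y +-15, z 120..166, gripped from above across y. 0.2-0.4 kg, stands by itself.
- basket_yellow: steel drying basket of washed finds, yellow grip; starts standing on the table, or absent (2 or 3 come). Origin: centre of underside; z up. In mm: tray x -30..34, y +-38, z 0..40; strap 30 wide (y) rises at x -12 to a hook open downward: inner top z 118, inside x -10..10, lip at x 12 down to z 98; grip block x -28..-14, y +-15, z 120..166, gripped from above across y. 0.2-0.4 kg, stands by itself.
- basket_red: steel drying basket of washed finds, red grip; starts standing on the table, or absent (2 or 3 come). Origin: centre of underside; z up. In mm: tray x -30..34, y +-38, z 0..40; strap 30 wide (y) rises at x -12 to a hook open downward: inner top z 118, inside x -10..10, lip at x 12 down to z 98; grip block x -28..-14, y +-15, z 120..166, gripped from above across y. 0.2-0.4 kg, stands by itself.
- basket_dry: basket of the same make, white grip block, pale dry finds; starts hanging on the rail under the keeper. Origin: centre of underside; z up. In mm: tray x -30..34, y +-38, z 0..40; strap 30 wide (y) rises at x -12 to a hook open downward: inner top z 118, inside x -10..10, lip at x 12 down to z 98; grip block x -28..-14, y +-15, z 120..166, gripped from above across y. 0.2-0.4 kg, stands by itself.
- outlet_blue: air outlet with a blue frame, 100 x 100 mm, 52 mm above the table on the air box, straight below the rail. Origin: centre of its underside, axes as the unit's. Outlets are 110 mm apart along the rail; which colour is where varies. A basket centred over it has its origin at the same x and y.
- outlet_yellow: air outlet with a yellow frame, 100 x 100 mm, 52 mm above the table on the air box, straight below the rail. Origin: centre of its underside, axes as the unit's. Outlets are 110 mm apart along the rail; which colour is where varies. A basket centred over it has its origin at the same x and y.
- outlet_red: air outlet with a red frame, 100 x 100 mm, 52 mm above the table on the air box, straight below the rail. Origin: centre of its underside, axes as the unit's. Outlets are 110 mm apart along the rail; which colour is where varies. A basket centred over it has its origin at the same x and y.
- station: drying unit: grey air box (110 x 345 x 48 mm) under a level round steel rail, 12 mm thick, that runs along the unit's y from -290 to +230 mm on two end posts, its top 220 mm above the table. Origin on the table below the rail; x points away from the robot, y to its left. Valve at the right, on the robot's side. A basket hung on the rail has its axes along the unit's, underside at 102 mm
- keeper_end (a point): left end (unit's y = +65 mm) of the flat aluminium keeper strip over the rail, which runs from here to y = -290: 8 mm wide (x 2..10), underside 13 mm above the rail's top, carried from behind by arms up to 25 mm above the rail. Under it hooks cannot be put on or lifted off (9 mm of play); a basket slides freely there when carried 2 to 6 mm above its seat. Baskets cannot pass one another
- rail_load (a point): point on top of the rail in the middle of its open left end (unit's y = +130 mm), where baskets are hooked on and lifted off (basket origin at y +122..+180). A hook comes from the robot's side (-x), lip first, its lip above the rail, and is then lowered onto it
- rail_far (a point): point on top of the rail above the farthest outlet (unit's y = -200 mm). Over the air box two level guide rods, 8 mm thick, 122 mm above the table, at unit's x = -49 and +52 mm, keep hanging trays from swinging; they run from y = -260 to about +65, the front one ending at +78 with a flare
- sort_tray: white plastic sorting tray, open, 150 (x) x 170 (y) x 34 mm high, walls and floor 4 to 5 mm thick, fixed. Origin: centre of its underside
- air_wheel (a joint): angle of the valve's black handwheel (rad), growing as it turns anticlockwise seen from above; 0 is shut, stop at 5.6. It starts between 0 and 0.5, stays where it is left, takes about 0.12 N m to turn
- wheel_center (a point): on the vertical axis of the handwheel at the height of the rim's middle, 125 mm above the table. The rim is a ring of 60 mm radius, 14 mm thick; hub of 15 mm radius; three spokes at 60, 180 and 300 degrees from the red mark. A white scale disc (92 mm radius) lies 71 mm above the table below it
- wheel_mark (a point): the red mark on the rim, on the rim's circle (60 mm from the axis); turns with the wheel
- set_point (a point): the point on the rim's circle, at rim height, in line with the green clip that sits on the edge of the scale disc (clip 22 x 16 mm, top 83 mm above the table): the red mark belongs here. The clip is 3.4 to 4.2 rad anticlockwise of where the red mark points when the valve is shut
- cup: clear plastic cup, 60 mm wide, 75 mm high, not part of the job: leave it where it is
- wash_bottle: white wash bottle, 60 mm wide, 150 mm high, not part of the job: leave it where it is
- jar_a: glass jar, 56 mm wide, 70 mm high, not part of the job: leave it where it is
- jar_b: amber glass jar, 56 mm wide, 70 mm high, not part of the job: leave it where it is

How it is judged (in metres and radians):
On the way, in this order (a step that is already met when the one before it is completed fails the run):
1. the dry basket stands in the sorting tray and every washed basket hangs over the outlet of its colour (x of basket_dry in the frame of sort_tray between -0.06 and 0.06 m and y of basket_dry in the frame of sort_tray between -0.065 and 0.065 m and height (world z) of basket_dry below 0.012 m and angle between basket_dry's own z axis and vertical below 0.15 rad and linear speed of each of basket_dry, basket_blue, basket_yellow, basket_red below 0.05 m/s and horizontal distance between basket_blue and outlet_blue below 0.02 m and height (world z) of basket_blue between 0.094 and 0.112 m and angle between each of basket_blue, basket_yellow, basket_red's own z axis and vertical below 0.2 rad and horizontal distance between basket_yellow and outlet_yellow below 0.02 m and height (world z) of basket_yellow between 0.094 and 0.112 m and horizontal distance between basket_red and outlet_red below 0.02 m and height (world z) of basket_red between 0.094 and 0.112 m), for 0.2 s.
2. then the handwheel's red mark is turned to the green clip (horizontal distance between wheel_mark and set_point below 0.009 m), for 0.2 s.
At the end, for the whole second after the job is handed in: every washed basket present hangs at rest on the rail within 20 mm of the middle of the outlet of its colour, the dry basket stands upright and at rest on the floor of the sorting tray, and the red mark is within 9 mm (along the rim) of the point in line with the green clip (all of step 1 and horizontal distance between wheel_mark and set_point below 0.009 m); the robot touches nothing.
It fails at once if a basket is tipped over (more than 45 degrees) (angle between any of basket_blue, basket_yellow, basket_red, basket_dry's own z axis and vertical above 0.8 rad).
It fails at once if a basket is dropped (falls out of the fingers: the dry one faster than 0.8 m/s, a washed one faster than 1.5 m/s) ((linear speed of basket_blue above 1.5 m/s and contact force between the fingers and basket_blue below 0.1 N) or (linear speed of basket_yellow above 1.5 m/s and contact force between the fingers and basket_yellow below 0.1 N) or (linear speed of basket_red above 1.5 m/s and contact force between the fingers and basket_red below 0.1 N) or (linear speed of basket_dry above 0.8 m/s and contact force between the fingers and basket_dry below 0.1 N)).
It fails at once if another thing on the table is moved more than 40 mm or knocked over (distance of any of cup, wash_bottle, jar_a, jar_b from where it was at the start of the episode above 0.04 m or angle between any of cup, wash_bottle, jar_a, jar_b's own z axis and vertical above 0.5 rad).
Of basket_blue, basket_yellow, basket_red only 2 to 3 are there at a start; the rules pass over those that are not, and their reading is None.
At some moment in a run one of basket_blue, basket_yellow, basket_red may be knocked a few centimetres aside while the robot is not near it.
It also fails if it takes over 210 s, if anything falls off the work surface, if the arm or the gripper's body presses on something with over 40 N, if the wrist force passes 120 N, or if a joint passes its speed limit or range.

ROBOT

A 6-joint arm with a two-finger parallel gripper is mounted at the origin on the work surface. World frame = base frame: x ahead of the robot, y to its left, z up, the work surface at z = 0. Lengths are in m, angles in degrees, forces in N, time in s.
With the tool pointing down it reaches from about 0.4 to 0.825 m from the base axis. Payload 7 kg.
Tool frame: the origin (TCP) lies on the centre line of the jaws, within the pads' length; the fingertips stand 19 mm ahead of it and the grasp point (between the pads) is the TCP (r.tips_ahead is the distance from the TCP to the fingertips, in m); z points along the fingers, y is the line along which they close (so a half turn about z gives the same grasp; the last joint's range is limited). The gripper opens to 88 mm and grips with 3 to 60 N. Pads are 19 mm wide; open, the fingers measure 130 mm over their backs; the gripper's body (78 mm by 193 mm) begins 47 mm behind the grasp point.
Start: joints at [82.97, 20.546, 0.682, 0, -70.136, -16.507], TCP at [0.27, 0.619, 0.246] pointing down, gripper open.
Joint ranges: [-176.03, 176.03], [-82.01, 121.73], [-58.28, 71.71], [-173.87, 95.51], [-174.79, -0.11], [-173.66, 173.66]. Speed limits (degrees/s): [136.94, 136.94, 172.46, 180, 180, 180].

INTERFACE

Orientations are given as [roll, pitch, yaw] about the fixed x, y, z axes, in that order (R = Rz(yaw) Ry(pitch) Rx(roll)).
In Python, from plant import r, viewer, close_job gives the robot as it stands. The module is installed in compiled form; this text tells all that it offers.
- The arm moves only by the tool arm_command, never from a script. Its arguments are lists of equal length, an entry for each row: "travel": the shift along the world's x, y, z scaled (see below), a list of three; "delta_rot": the turn, a rotation vector about the world's x, y, z scaled (see below), a list of three. In form: {"travel": [[dx, dy, dz], ...], "delta_rot": [[rx, ry, rz], ...]}. A call has 1 to 20 rows; each row is the pose to reach, as a shift and turn from the pose commanded when the call began; what a row does not reach only later rows make up. The controller multiplies each number of a shift by 0.5 m and each number of a turn by 90 degrees. A row lasts 1/8 s, in which the tool goes at most 62.5 mm and 10.7 degrees, less where a joint would pass 70% of its speed; a pose out of reach is approached as far as the arm can. A call with a number of a shift or a turn outside -1 to 1 is refused whole. A call with a gripper value outside its range is refused whole. "grip" is the opening, from 0 (shut) to 1 (fully open), set as the call begins (left out, the last holds). The fingers move at their own pace and stop on an object; "newtons" is the grip in N (left out, the last holds). Time passes only in rows, so rows that repeat a pose let the fingers close. It gives the time, the measured TCP pose, the force, the opening and the grip force at its end, in the units of the state.
- r.get_state(): the state, without advancing time (a new reading comes with each control period).
- viewer.capture(name): name is "scene" or "top"; returns a dict with "img" (384x512x3 uint8, red, green, blue), "camera_matrix" (3x3 intrinsics, pixels), "R" (3x3) and "t" (3): a world point X has camera coordinates R X + t. Camera axes: x right, y down, z forward; pixel columns grow to the right and rows downward; lengths in m; the calibration is good to about 2 mm. A picture is of the moment at which its call begins. There is no depth.
- close_job(): hands the job in; it is judged then, once.
The state is a dict: "time_s": time; "joints": joint angles; "qd": joint speeds; "joint_torque": joint torques, N m; "tcp_pos": TCP position; "eef_rot": TCP orientation; "contact_force": force on the tool from outside, world axes, zero at the start; "moment": the same for the moment, N m; "gripper_width": finger opening in m; "gripper_force": force on a finger pad.
Only numpy, scipy, OpenCV 4.12 (cv2) and the standard library are available. Lean on these libraries where they do the work, as an engineer would, in place of code of your own. Each camera call takes 0.05 s, during which the arm holds its last target. There are 200 camera calls.

## Working session

There is one attempt and no reset: what is moved stays moved. The work goes in short steps, Python scripts to look and compute and a tool call to move; the robot and the scene stay as the last step left them, time stands still between calls to the robot, and variables do not carry over. Pictures are saved under pics/ and viewed, at most 14 in all, crops included, and the job is handed in when it is done.

Besides the shell and the picture viewer there is one more tool, called after "Request:" by a JSON object that holds its "name" and its "arguments", one argument or row to a line. arm_command: Moves the arm, as the interface text tells. Shifts and turns lie within -1 to 1; 1 stands for 0.5 m of shift or 90 degrees of turn. Its arguments: {"type":"object","properties":{"travel":{"type":"array"},"delta_rot":{"type":"array"},"grip":{"type":"number"},"newtons":{"type":"number"}},"required":["travel","delta_rot"]}

```bash
mkdir -p pics
cat > h.py <<'E'
from plant import r, viewer, close_job
import numpy as np, cv2
def snap(n,fn=None):
    c=viewer.capture(n)
    if fn: cv2.imwrite('pics/'+fn,c['img'][:,:,::-1])
    return c
def ray(c,u,v):
    d=c['R'].T@np.linalg.solve(c['camera_matrix'],[u,v,1.]); o=-c['R'].T@c['t']; return o,d
def atz(c,u,v,z):
    o,d=ray(c,u,v); return o+d*(z-o[2])/d[2]
def tri(c1,p1,c2,p2):
    o1,d1=ray(c1,*p1);o2,d2=ray(c2,*p2);d1/=np.linalg.norm(d1);d2/=np.linalg.norm(d2)
    s=np.linalg.lstsq(np.c_[d1,-d2],o2-o1,rcond=None)[0]
    a=o1+s[0]*d1;b=o2+s[1]*d2
    return (a+b)/2,np.linalg.norm(a-b)
def proj(c,X):
    p=c['camera_matrix']@(c['R']@np.asarray(X,float)+c['t']);return p[:2]/p[2]
E
python3 - <<'E'
from h import *
np.set_printoptions(precision=4,suppress=True)
for n in('scene','top'):
    c=snap(n); cv2.imwrite(f'pics/{n}0.png',cv2.resize(c['img'][:,:,::-1],(800,600),interpolation=cv2.INTER_CUBIC))
    cv2.imwrite(f'{n}_raw.png',c['img'][:,:,::-1])
    print(n,c['camera_matrix'].tolist(),-c['R'].T@c['t'],c['R'].tolist())
print(r.get_state())
E
```

```text
scene [[433.89686555006915, 0.0, 263.996921287637], [0.0, 433.89686555006915, 181.2259713834899], [0.0, 0.0, 1.0]] [ 1.0255 -0.3143  1.1193] [[0.5619540610807543, 0.8271324969056854, -0.007711406967258834], [0.691310306819894, -0.47475469632789874, -0.5446999522665564], [-0.45420005825564613, 0.30076537513013546, -0.8385955498351971]]
top [[457.5332587162958, 0.0, 257.07752890573965], [0.0, 457.5332587162958, 189.80230971718163], [0.0, 0.0, 1.0]] [0.2333 0.0173 1.4976] [[-0.06764193784902368, -0.997708194065134, -0.0017110637970100895], [-0.9774405947674967, 0.06661158785201994, -0.20043148471334066], [0.20008611132357562, -0.01188511081653266, -0.9797062274969411]]
{'time_s': 0.1, 'joints': array([ 82.9697,  20.5892,   0.6391,  -0.0154, -70.1367, -16.5092]), 'qd': array([ 0.1487, -0.0844,  0.2228,  0.0959,  0.0431, -0.0333]), 'joint_torque': array([ -0.0009, -58.4167,  29.375 ,   7.0156,   0.0101,  -0.0001]), 'tcp_pos': array([0.2694, 0.6185, 0.2447]), 'eef_rot': array([179.9127,  -0.0107, -23.5448]), 'contact_force': array([-0.1833, -0.2202,  0.4785]), 'moment': array([ 0.0237,  0.0135, -0.0528]), 'gripper_force': 0.0, 'gripper_width': 0.0873043635590446}
```

View pics/scene0.png

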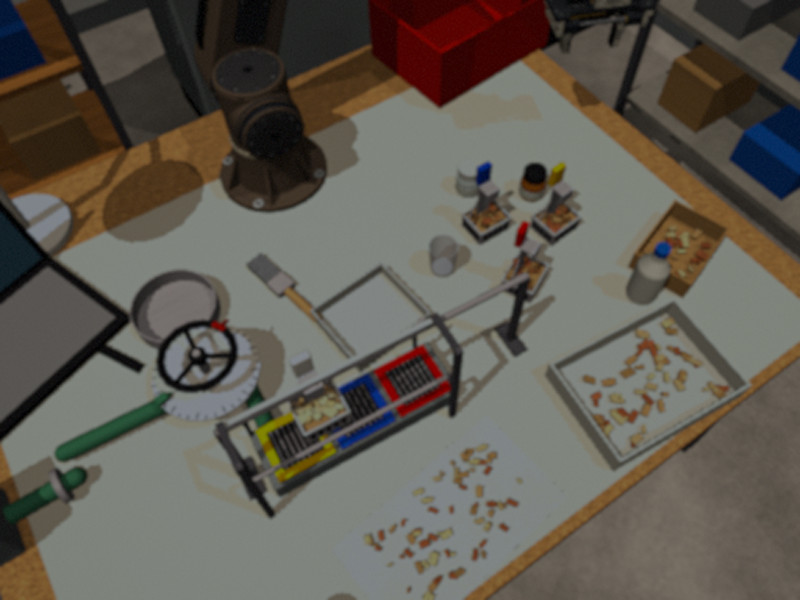

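View pics/top0.png

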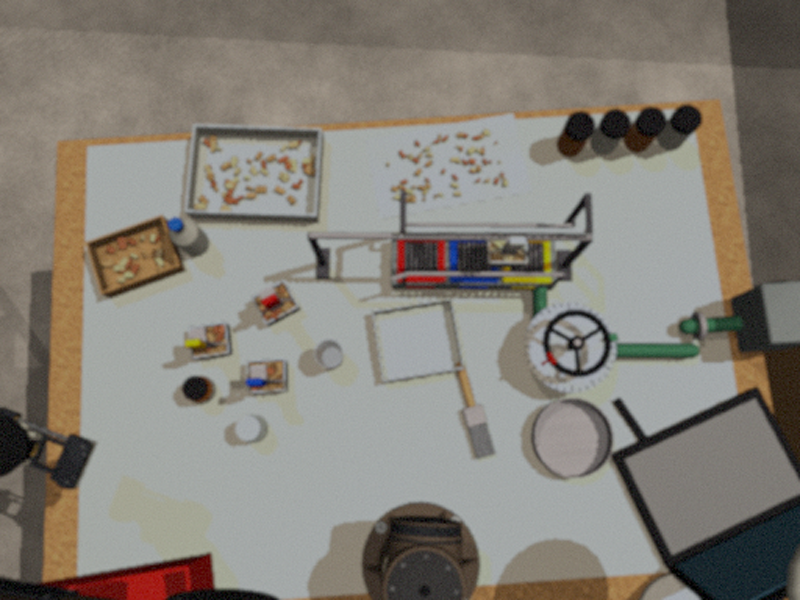

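Run:
```python
import cv2,numpy as np
t=cv2.imread('top_raw.png');s=cv2.imread('scene_raw.png')
f=lambda im,x0,x1,y0,y1,k:cv2.convertScaleAbs(cv2.resize(im[y0:y1,x0:x1],None,fx=k,fy=k,interpolation=cv2.INTER_CUBIC),alpha=1.5)
cv2.imwrite('pics/c1.png',f(t,192,392,115,265,4))
cv2.imwrite('pics/c2.png',f(s,96,346,165,335,3.2))
cv2.imwrite('pics/c3.png',np.hstack([f(t,110,220,170,290,3.6),f(s,278,388,95,215,3.6)]))
```

```text
(no output)
```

View pics/c1.png

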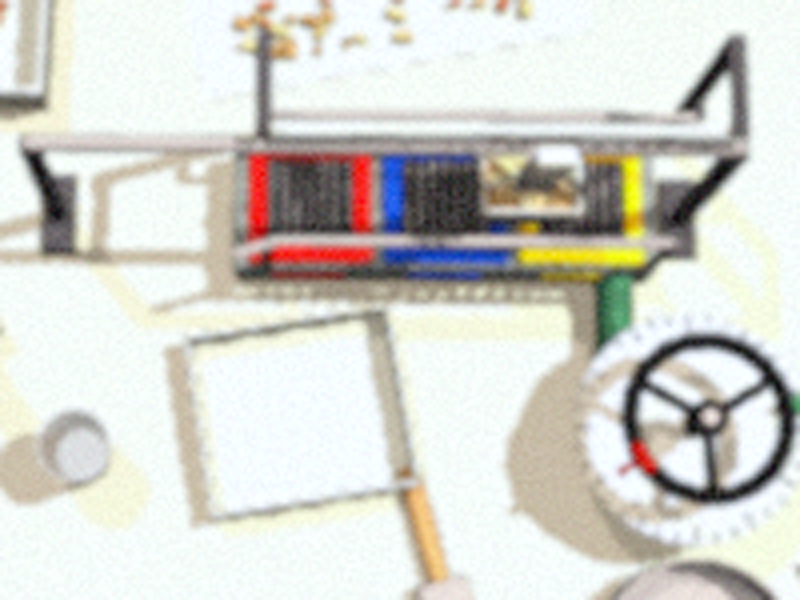

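View pics/c2.png

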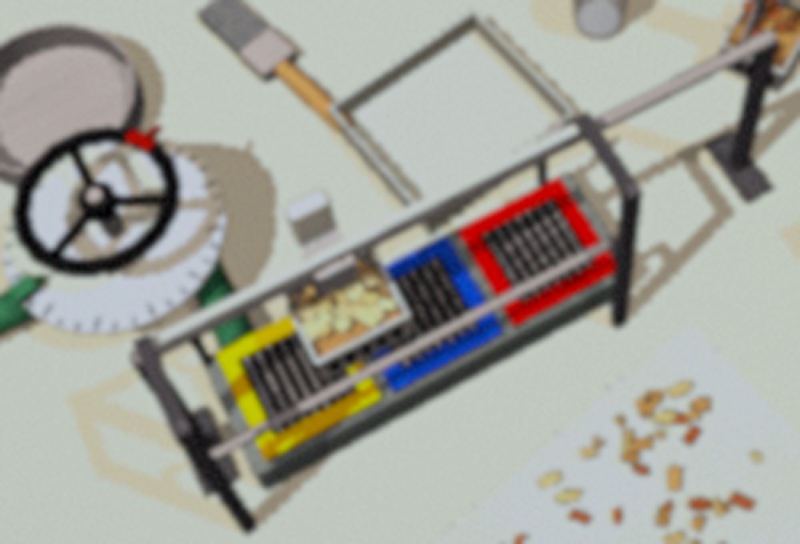

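View pics/c3.png

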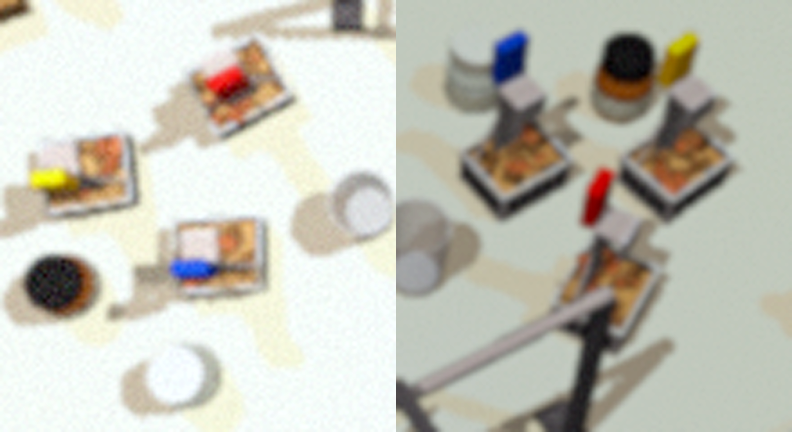

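```bash
cat > fit.py <<'E'
from h import *
from scipy.optimize import minimize
np.set_printoptions(precision=4,suppress=True)
V={n:snap(n) for n in('scene','top')}
def hsv(n): return cv2.cvtColor(V[n]['img'],cv2.COLOR_RGB2HSV).astype(int)
H={n:hsv(n) for n in V}
def mask(n,col):
    h,s,v=[H[n][:,:,i] for i in range(3)]
    if col=='red': return ((h<6)|(h>174))&(s>170)&(v>70)
    if col=='blue': return (h>105)&(h<128)&(s>150)&(v>60)
    if col=='yellow': return (h>22)&(h<34)&(s>170)&(v>90)
    if col=='green': return (h>38)&(h<95)&(s>90)&(v>30)
def rz(a): return np.array([[np.cos(a),-np.sin(a)],[np.sin(a),np.cos(a)]])
def hull(n,pts):
    p=np.array([proj(V[n],q) for q in pts],np.float32); return cv2.convexHull(p)
def cover(n,pts,K=4):
    m=np.zeros((384*K,512*K),np.uint8);cv2.fillConvexPoly(m,np.round((hull(n,pts)+.5)*K-.5).astype(np.int32),255)
    return cv2.resize(m,(512,384),interpolation=cv2.INTER_AREA)/255.
def box(x0,x1,y0,y1,z0,z1): return np.array([[x,y,z] for x in(x0,x1) for y in(y0,y1) for z in(z0,z1)])
def place(b,p): 
    q=b.copy(); q[:,:2]=b[:,:2]@rz(p[2]).T+p[:2]; return q
E
cat > f1.py <<'E'
from fit import *
c1=lambda u,v:((u+.5)/4-.5+192,(v+.5)/4-.5+115)
c2=lambda u,v:((u+.5)/3.2-.5+96,(v+.5)/3.2-.5+165)
T,S=V['top'],V['scene']
# station from outlet colour pixels on z=.052
pix=[]
for n,a in(('top',(192,320,140,195)),('scene',(150,300,210,320))):
  for col,y0 in(('red',.02),('blue',-.09),('yellow',-.2)):
    m=mask(n,col);z=np.zeros_like(m);z[a[2]:a[3],a[0]:a[1]]=1;m&=z
    if n=='scene' and 0: pass
    for v,u in np.argwhere(m): pix.append((*atz(V[n],u,v,.052)[:2],y0,n=='top'))
pix=np.array(pix);print(len(pix))
for sel in(pix[:,3]==1,pix[:,3]==0,pix[:,3]>=0):
  P=pix[sel]
  def cost(p):
    l=(P[:,:2]-p[:2])@rz(p[2]);l[:,1]-=P[:,2]
    return np.sum(np.minimum(np.clip(np.abs(l)-.0495,0,None),.015)**2)*1e4
  x0=[P[:,0].mean(),P[:,1].mean()+.09,0]
  o=minimize(cost,x0,method='Nelder-Mead',options=dict(initial_simplex=[x0,[x0[0]+.02,x0[1],0],[x0[0],x0[1]+.02,0],[x0[0],x0[1],.08]],xatol=1e-5,fatol=1e-6,maxiter=2000))
  print('station',o.x[:2],np.degrees(o.x[2]),o.fun,len(P))
st=o.x
print('rail left end tri',tri(T,c1(25,143),S,c2(775,40)),'model',place(np.array([[0,.23,.22]]),st))
print('dry block top',tri(T,c1(558,156),S,c2(315,200)))
print('wheel hub',tri(T,c1(710,415),S,c2(98,200)),'mark',tri(T,c1(645,460),S,c2(142,139)))
for a,b in(((190,340),(580,110)),((380,313),(415,200)),((408,480),(340,105)),((205,520),(475,18))): print('tray',tri(T,c1(*a),S,c2(*b)))
for n,a in(('top',(325,400,185,265)),('scene',(80,180,195,290))):
    m=mask(n,'green');z=np.zeros_like(m);z[a[2]:a[3],a[0]:a[1]]=1
    k,l,s,c=cv2.connectedComponentsWithStats((m&z).astype(np.uint8));print(n,s[1:].tolist(),c[1:].tolist())
g={}
for col in('blue','yellow','red'):
  q=[]
  for n,a in(('top',(110,220,170,290)),('scene',(278,388,95,215))):
    m=mask(n,col);z=np.zeros_like(m);z[a[2]:a[3],a[0]:a[1]]=1
    k,l,s,c=cv2.connectedComponentsWithStats((m&z).astype(np.uint8));i=1+np.argmax(s[1:,4]);q.append(c[i]);print(col,n,s[i])
  print(tri(T,q[0],S,q[1]))
E
python3 f1.py
```

```text
1816
station [ 0.5966 -0.0644] -4.646840696673802 0.0 413
station [ 0.6077 -0.0627] -4.587788787582501 0.12921379658638785 1403
station [ 0.6066 -0.0628] -4.41293581819992 2.968230634741832 1816
rail left end tri (array([0.6269, 0.1688, 0.2101]), np.float64(0.005376122157968203)) model [[0.6243 0.1665 0.22  ]]
dry block top (array([ 0.5748, -0.2066,  0.2671]), np.float64(0.008551988760032528))
wheel hub (array([ 0.403 , -0.3293,  0.1258]), np.float64(0.0034446627242063965)) mark (array([ 0.3724, -0.2762,  0.127 ]), np.float64(0.003899094592305143))
tray (array([0.5068, 0.0658, 0.0327]), np.float64(0.01272897905946662))
tray (array([ 0.5112, -0.0987,  0.0475]), np.float64(0.008541236959062922))
tray (array([ 0.379 , -0.1064,  0.0299]), np.float64(0.0024795611791761317))
tray (array([0.3585, 0.056 , 0.0127]), np.float64(0.003120368368919436))
top [[342, 185, 7, 15, 91], [389, 215, 5, 3, 9], [396, 221, 4, 7, 28]] [[344.8021978021978, 191.06593406593407], [391.3333333333333, 215.77777777777777], [397.5, 224.0]]
scene [[158, 249, 10, 11, 55], [80, 252, 29, 24, 270], [164, 264, 10, 9, 52]] [[162.52727272727273, 254.8], [92.44444444444444, 263.95185185185187], [168.17307692307693, 267.9423076923077]]
blue top [158 243  12   4  43]
blue scene [305 105   9  13  46]
(array([0.3638, 0.287 , 0.1494]), np.float64(0.0005132698820248847))
yellow top [119 218  10   5  39]
yellow scene [354 105   7   7  29]
(array([0.445 , 0.4021, 0.1577]), np.float64(0.003291391912630947))
red top [168 189  10   9  46]
red scene [331 142   7  15  50]
(array([0.5186, 0.2561, 0.1462]), np.float64(0.0012809367345743802))
```

```bash
cat > f2.py <<'E'
from fit import *
import json
blk=box(-.028,-.014,-.015,.015,.120,.166)
c3=lambda u,v:((u+.5)/3.6-.5+110,(v+.5)/3.6-.5+170)
cor={'blue':[(178,222),(265,215),(268,290),(182,298)],'yellow':[(47,140),(130,132),(135,203),(50,217)],'red':[(190,85),(258,38),(298,95),(215,138)]}
init={'blue':(.385,.287,.03),'yellow':(.465,.40,.08),'red':(.536,.268,.6)}
A={'top':(110,220,170,290),'scene':(278,388,95,215)}
def fitb(col,p0,zoff=0,corners=None):
  M={}
  for n,a in A.items():
    rgb=V[n]['img'].astype(float)
    h,s,v=[H[n][:,:,i] for i in range(3)]
    m={'red':((h<8)|(h>172))&(s>150)&(v>50),'blue':(h>100)&(h<130)&(s>110)&(v>40),'yellow':(h>20)&(h<36)&(s>150)&(v>70)}[col]
    z=np.zeros_like(m);z[a[2]:a[3],a[0]:a[1]]=1;k,l,s,c=cv2.connectedComponentsWithStats((m&z).astype(np.uint8));M[n]=(l==1+np.argmax(s[1:,4]))
  def cost(p):
    e=0
    for n in M:
      c=cover(n,place(blk+[0,0,zoff],p)); e+=np.sum((c-M[n])**2)/M[n].sum()
    if corners:
      q=place(np.array([[.034,.038,.04],[.034,-.038,.04],[-.03,-.038,.04],[-.03,.038,.04]]),p)
      e+=sum(np.sum((proj(V['top'],a)-c3(*b))**2) for a,b in zip(q,corners))/20
    return e
  x0=np.array(p0);o=minimize(cost,x0,method='Nelder-Mead',options=dict(initial_simplex=[x0,x0+[.01,0,0],x0+[0,.01,0],x0+[0,0,.15]],xatol=1e-4,fatol=1e-4))
  return o.x,o.fun
if __name__=='__main__':
  B={}
  for col in cor:
    x,f=fitb(col,init[col],0,cor[col]);B[col]=x;print(col,x[:2],np.degrees(x[2]),f, 'nocorner',fitb(col,x)[0])
  st=[.6066,-.0628,np.radians(-4.5)]
  K=4
  def draw(n,x0,x1,y0,y1,fn,lines,K=4):
    im=cv2.convertScaleAbs(cv2.resize(V[n]['img'][y0:y1,x0:x1,::-1],None,fx=K,fy=K,interpolation=cv2.INTER_CUBIC),alpha=1.5)
    for pts,c in lines:
      q=np.array([((proj(V[n],p)+.5-[x0,y0])*K-.5) for p in pts]); cv2.polylines(im,[np.round(q*8).astype(np.int32)],False,c,1,cv2.LINE_AA,3)
    return im
  L=[]
  g=lambda a,p=st:place(np.array(a,float),p)
  mg=(255,0,255);cy=(255,255,0)
  L.append((g([[-.006,.23,.214],[-.006,-.29,.214]]),mg));L.append((g([[.006,.23,.214],[.006,-.29,.214]]),mg))
  L.append((g([[2e-3,.065,.233],[2e-3,-.29,.233],[.01,-.29,.233],[.01,.065,.233],[2e-3,.065,.233]]),(0,255,0)))
  L.append((g([[-.049,.078,.122],[-.049,-.26,.122]]),cy));L.append((g([[.052,.065,.122],[.052,-.26,.122]]),cy))
  for y in(.02,-.09,-.2):L.append((g([[-.05,y-.05,.052],[-.05,y+.05,.052],[.05,y+.05,.052],[.05,y-.05,.052],[-.05,y-.05,.052]]),(255,255,255)))
  t=np.linspace(0,2*np.pi,60);w=[.403,-.3293]
  for R,z in((.053,.125),(.067,.125),(.092,.071)):L.append((np.c_[w[0]+R*np.cos(t),w[1]+R*np.sin(t),t*0+z],cy))
  tr=[.4395,-.0205,np.radians(8)]
  L.append((g([[-.075,-.085,.034],[-.075,.085,.034],[.075,.085,.034],[.075,-.085,.034],[-.075,-.085,.034]],tr),mg))
  cv2.imwrite('pics/d1.png',draw('top',192,392,115,265,'',L));cv2.imwrite('pics/d2.png',draw('scene',96,346,165,335,'',L,3.2))
E
python3 f2.py
```

```text
blue [0.3839 0.2832] 0.6946107361439762 1.5759998399278476 nocorner [ 0.3867  0.2871 -0.0304]
yellow [0.4648 0.399 ] 2.5012479339461438 1.4388394952913088 nocorner [0.4648 0.399  0.0461]
red [0.5344 0.2631] 27.792572735946575 1.8826497479597402 nocorner [0.535  0.2689 0.709 ]
```

View pics/d1.png

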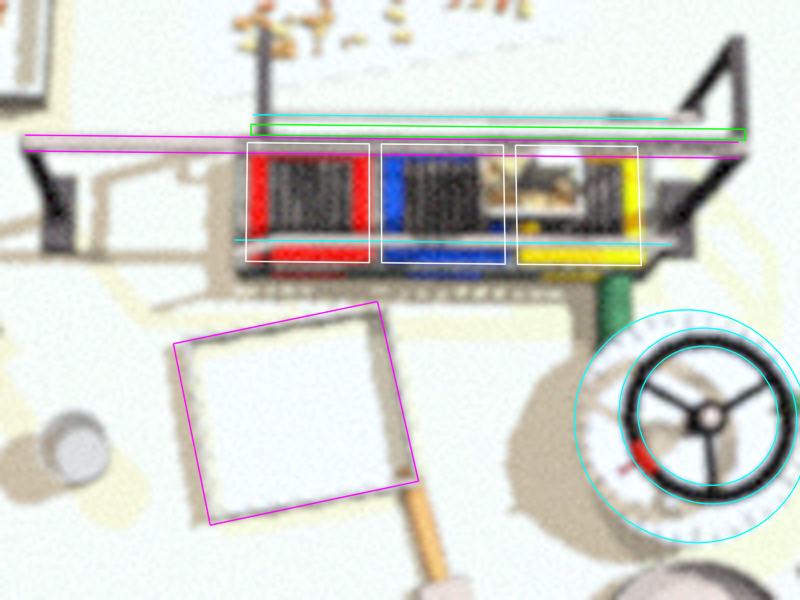

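View pics/d2.png

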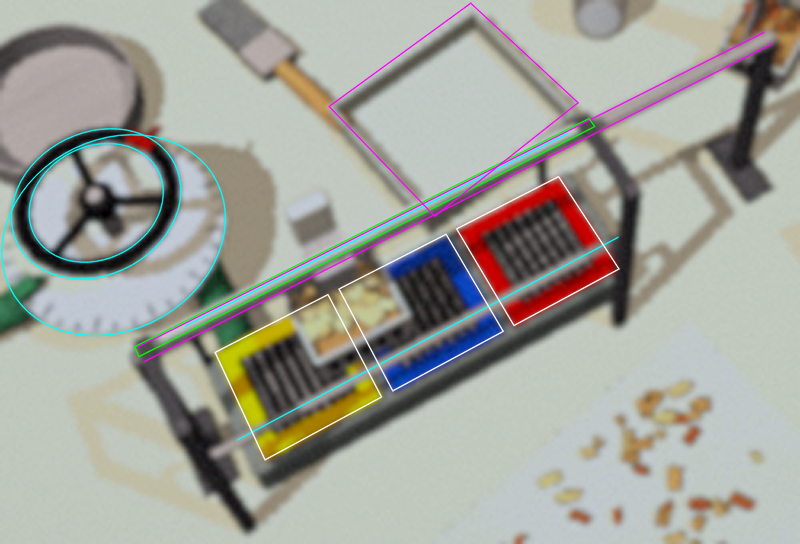

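Run:
```python
from fit import *
t=V['top']['img'][185:265,325:415,::-1];s=V['scene']['img'][190:280,75:175,::-1]
f=lambda a:cv2.convertScaleAbs(cv2.resize(a,(400,400),interpolation=cv2.INTER_CUBIC),alpha=1.3)
cv2.imwrite('pics/e1.png',np.hstack([f(t),f(s)]))
print(atz(V['top'],391.3,215.8,.083),atz(V['top'],391.3,215.8,.071))
for a in(0,-20,-40,-60,-80):
    X=[.403+.088*np.cos(np.radians(a)),-.33+.088*np.sin(np.radians(a)),.083]
    p=proj(V['top'],X);q=proj(V['scene'],X);print(a,(p-[325,185])*[400/90,5],(q-[75,190])*[4,400/90]+[400,0])
```

```text
[ 0.4112 -0.4118  0.083 ] [ 0.4127 -0.4154  0.071 ]
0 [165.7848  37.4986] [677.2947 313.5541]
-20 [208.8994  42.558 ] [630.4412 334.2918]
-40 [248.6741  63.5485] [581.8407 338.1488]
-60 [280.4296  98.0982] [538.0787 324.5572]
-80 [300.3385 142.243 ] [504.9597 295.5513]
```

View pics/e1.png

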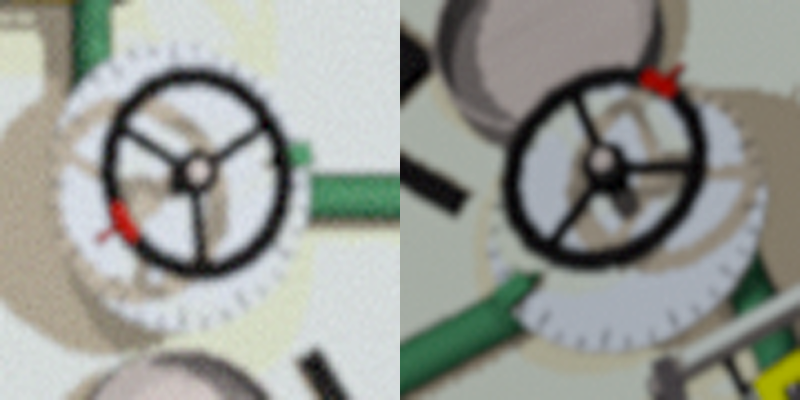

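Request:
{"name": "arm_command", "arguments": {
  "travel": [
    [0.1,-0.1,0.188],
    [0.304,-0.826,0.188],
    [0.304,-0.826,0.188],
    [0.304,-0.826,0.188],
    [0.304,-0.826,0.188],
    [0.304,-0.826,0.188],
    [0.304,-0.826,0.188],
    [0.304,-0.826,0.188],
    [0.304,-0.826,0.188],
    [0.304,-0.826,0.188]
  ],
  "delta_rot": [
    [0,0,0.05],
    [0,0,0.211],
    [0,0,0.211],
    [0,0,0.211],
    [0,0,0.211],
    [0,0,0.211],
    [0,0,0.211],
    [0,0,0.211],
    [0,0,0.211],
    [0,0,0.211]
  ],
  "grip": 1
}}

```text
time_s: 1.65
tcp_pos: [0.4215, 0.2059, 0.3396]
eef_rot: [-180.0, -0.0, -4.6]
contact_force: [-0.0, 0.8, -0.0]
gripper_width: 0.0877
gripper_force: 0.0
```

Request:
{"name": "arm_command", "arguments": {
  "travel": [
    [0.304,-0.826,0],
    [0.304,-0.826,0],
    [0.304,-0.826,0],
    [0.304,-0.826,0],
    [0.304,-0.826,0],
    [0.304,-0.826,0],
    [0.304,-0.826,0],
    [0.304,-0.826,0],
    [0.304,-0.826,0],
    [0.304,-0.826,0],
    [0.304,-0.826,0]
  ],
  "delta_rot": [
    [0,0,0],
    [0,0,0],
    [0,0,0],
    [0,0,0],
    [0,0,0],
    [0,0,0],
    [0,0,0],
    [0,0,0],
    [0,0,0],
    [0,0,0],
    [0,0,0]
  ]
}}

```text
time_s: 3.02
tcp_pos: [0.5736, -0.2058, 0.3401]
eef_rot: [-180.0, -0.1, -4.4]
contact_force: [0.1, -0.8, 0.6]
gripper_width: 0.0878
gripper_force: 0.0
```

```bash
python3 -c "
from h import *
print(r.get_state())"
```

```text
{'time_s': 3.025, 'joints': array([-1.39197318e+00,  1.18015050e+01,  7.97534018e-01, -3.92067851e-03,
       -7.89414612e+01,  8.69653325e+01]), 'qd': array([-0.25342701, -0.02328337,  0.14925222, -0.05367381,  0.13629087,
        0.12502142]), 'joint_torque': array([-1.36459144e-01, -4.70830643e+01,  3.06001890e+01,  7.17427164e+00,
        8.55487003e-02, -8.27030337e-03]), 'tcp_pos': array([ 0.57362662, -0.20577122,  0.34013908]), 'eef_rot': array([-1.79993268e+02, -5.42875832e-02, -4.42739410e+00]), 'contact_force': array([ 0.08631852, -0.81441276,  0.61625419]), 'moment': array([ 0.01475583, -0.01380107,  0.02682776]), 'gripper_force': 0.0, 'gripper_width': 0.08777181307493642}
```

Request:
{"name": "arm_command", "arguments": {
  "travel": [
    [0,0,-0.06],
    [0,0,-0.12],
    [0,0,-0.16],
    [0,0,-0.18],
    [0,0,-0.18]
  ],
  "delta_rot": [
    [0,0,0],
    [0,0,0],
    [0,0,0],
    [0,0,0],
    [0,0,0]
  ]
}}

```text
time_s: 3.65
tcp_pos: [0.5735, -0.2067, 0.2496]
eef_rot: [180.0, 0.0, -4.5]
contact_force: [0.1, -0.2, 1.2]
gripper_width: 0.0875
gripper_force: 0.0
```

Request:
{"name": "arm_command", "arguments": {
  "travel": [
    [0,0,0],
    [0,0,0],
    [0,0,0],
    [0,0,0],
    [0,0,0],
    [0,0,0]
  ],
  "delta_rot": [
    [0,0,0],
    [0,0,0],
    [0,0,0],
    [0,0,0],
    [0,0,0],
    [0,0,0]
  ],
  "grip": 0,
  "newtons": 25
}}

```text
time_s: 4.4
tcp_pos: [0.5735, -0.2073, 0.2496]
eef_rot: [180.0, 0.0, -4.5]
contact_force: [-1.2, -1.5, 1.4]
gripper_width: 0.0331
gripper_force: 1.1
```

Request:
{"name": "arm_command", "arguments": {
  "travel": [
    [0,0,0],
    [0,0,0],
    [0,0,0],
    [0,0,0.008],
    [0,0,0.008],
    [0,0,0.008]
  ],
  "delta_rot": [
    [0,0,0],
    [0,0,0],
    [0,0,0],
    [0,0,0],
    [0,0,0],
    [0,0,0]
  ]
}}

```text
time_s: 5.15
tcp_pos: [0.5735, -0.207, 0.2533]
eef_rot: [-180.0, 0.0, -4.5]
contact_force: [-0.5, -0.3, -2.6]
gripper_width: 0.0302
gripper_force: 25.0
```

Request:
{"name": "arm_command", "arguments": {
  "travel": [
    [0.004,0.05,0],
    [0.008,0.1,0],
    [0.012,0.15,0],
    [0.016,0.2,0],
    [0.02,0.25,0],
    [0.0235,0.3,0],
    [0.0235,0.3,0]
  ],
  "delta_rot": [
    [0,0,0],
    [0,0,0],
    [0,0,0],
    [0,0,0],
    [0,0,0],
    [0,0,0],
    [0,0,0]
  ]
}}

```text
time_s: 6.02
tcp_pos: [0.5854, -0.0557, 0.2534]
eef_rot: [-180.0, 0.0, -4.4]
contact_force: [-1.1, -0.2, -2.2]
gripper_width: 0.0302
gripper_force: 25.0
```

Request:
{"name": "arm_command", "arguments": {
  "travel": [
    [0.004,0.05,0],
    [0.008,0.1,0],
    [0.012,0.15,0],
    [0.016,0.2,0],
    [0.02,0.25,0],
    [0.023,0.29,0],
    [0.023,0.29,0],
    [0.023,0.29,0]
  ],
  "delta_rot": [
    [0,0,0],
    [0,0,0],
    [0,0,0],
    [0,0,0],
    [0,0,0],
    [0,0,0],
    [0,0,0],
    [0,0,0]
  ]
}}

```text
time_s: 7.02
tcp_pos: [0.5967, 0.0874, 0.2534]
eef_rot: [180.0, 0.0, -4.5]
contact_force: [-0.3, -0.3, -2.3]
gripper_width: 0.03
gripper_force: 25.0
```

Request:
{"name": "arm_command", "arguments": {
  "travel": [
    [0,0,0.04],
    [0,0,0.076],
    [0,0,0.076],
    [-0.06,0,0.076],
    [-0.13,0,0.076],
    [-0.2,0,0.076],
    [-0.28,-0.1,0.076],
    [-0.357,-0.214,0.06],
    [-0.357,-0.214,-0.02],
    [-0.357,-0.214,-0.08],
    [-0.357,-0.214,-0.13],
    [-0.357,-0.214,-0.17],
    [-0.357,-0.214,-0.19],
    [-0.357,-0.214,-0.19]
  ],
  "delta_rot": [
    [0,0,0],
    [0,0,0],
    [0,0,0],
    [0,0,0],
    [0,0,0],
    [0,0,0],
    [0,0,0],
    [0,0,0],
    [0,0,0],
    [0,0,0],
    [0,0,0],
    [0,0,0],
    [0,0,0],
    [0,0,0]
  ]
}}

```text
time_s: 8.78
tcp_pos: [0.4178, -0.0195, 0.158]
eef_rot: [180.0, 0.1, -4.6]
contact_force: [0.0, 1.2, -1.6]
gripper_width: 0.0299
gripper_force: 25.0
```

Force is still full weight; lower in small steps until contact.

Request:
{"name": "arm_command", "arguments": {
  "travel": [
    [0,0,-0.004],
    [0,0,-0.008],
    [0,0,-0.011],
    [0,0,-0.011]
  ],
  "delta_rot": [
    [0,0,0],
    [0,0,0],
    [0,0,0],
    [0,0,0]
  ]
}}

```text
time_s: 9.28
tcp_pos: [0.4183, -0.0192, 0.1531]
eef_rot: [-180.0, -0.0, -4.5]
contact_force: [-0.0, 0.5, -2.4]
gripper_width: 0.0299
gripper_force: 25.0
```

Run:
```python
from fit import *
t=V['top']['img'][110:270,200:400,::-1];s=V['scene']['img'][110:290,180:400,::-1]
f=lambda a:cv2.convertScaleAbs(cv2.resize(a,(400,320),interpolation=cv2.INTER_CUBIC),alpha=1.4)
cv2.imwrite('pics/g1.png',np.hstack([f(t),f(s)]))
```

```text
(no output)
```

View pics/g1.png

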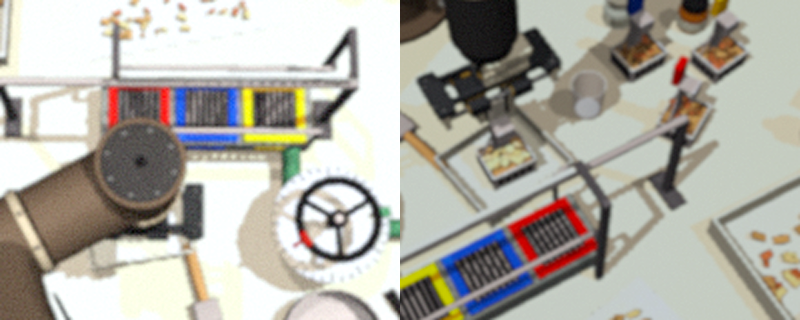

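Request:
{"name": "arm_command", "arguments": {
  "travel": [
    [0,0,-0.002],
    [0,0,-0.004],
    [0,0,-0.004]
  ],
  "delta_rot": [
    [0,0,0],
    [0,0,0],
    [0,0,0]
  ]
}}

```text
time_s: 9.75
tcp_pos: [0.4187, -0.0193, 0.1525]
eef_rot: [180.0, -0.1, -4.5]
contact_force: [-6.3, -0.6, 14.5]
gripper_width: 0.0296
gripper_force: 25.0
```

Request:
{"name": "arm_command", "arguments": {
  "travel": [
    [0,0,-0.002],
    [0,0,-0.003],
    [0,0,-0.003]
  ],
  "delta_rot": [
    [0,0,0],
    [0,0,0],
    [0,0,0]
  ]
}}

```text
time_s: 10.12
tcp_pos: [0.4191, -0.0194, 0.1525]
eef_rot: [180.0, -0.1, -4.5]
contact_force: [-12.7, 1.0, 30.9]
gripper_width: 0.0296
gripper_force: 25.0
```

Request:
{"name": "arm_command", "arguments": {
  "travel": [
    [0,0,0.005],
    [0,0,0.005]
  ],
  "delta_rot": [
    [0,0,0],
    [0,0,0]
  ]
}}

```text
time_s: 10.38
tcp_pos: [0.4187, -0.0191, 0.1526]
eef_rot: [-180.0, -0.1, -4.5]
contact_force: [-3.0, 0.9, 6.5]
gripper_width: 0.0297
gripper_force: 25.0
```

Request:
{"name": "arm_command", "arguments": {
  "travel": [
    [0,0,0],
    [0,0,0],
    [0,0,0],
    [0,0,0],
    [0,0,0.04],
    [0,0,0.1],
    [0,0,0.2],
    [0,0,0.3]
  ],
  "delta_rot": [
    [0,0,0],
    [0,0,0],
    [0,0,0],
    [0,0,0],
    [0,0,0],
    [0,0,0],
    [0,0,0],
    [0,0,0]
  ],
  "grip": 1
}}

```text
time_s: 11.38
tcp_pos: [0.418, -0.0193, 0.3035]
eef_rot: [180.0, 0.0, -4.5]
contact_force: [0.5, 1.0, 1.0]
gripper_width: 0.0875
gripper_force: 0.0
```

```bash
cat > b.py <<'E'
from f2 import *
import sys
for col in sys.argv[1:]:
  x,f=fitb(col,init[col]);y,g=fitb(col,x+np.array([.004,-.004,.2]));print(col,x[:2],np.degrees(x[2]),f,y[:2],np.degrees(y[2]),g)
  for zo in(-.006,.006): y,g=fitb(col,x,zo);print('  z',zo,y[:2],g)
print(r.get_state()['tcp_pos'])
E
python3 b.py yellow blue red
```

```text
yellow [0.4658 0.4041] 6.498081501473727 1.3750546422271313 [0.4651 0.4072] 18.513449050331015 1.2900190599287242
  z -0.006 [0.4662 0.4059] 1.3443252585973298
  z 0.006 [0.4647 0.4061] 1.406502292342779Traceback (most recent call last):
  File "b.py", line 4, in <module>
    x,f=fitb(col,init[col]);y,g=fitb(col,x+np.array([.004,-.004,.2]));print(col,x[:2],np.degrees(x[2]),f,y[:2],np.degrees(y[2]),g)
        ~~~~^^^^^^^^^^^^^^^
  File "f2.py", line 14, in fitb
    z=np.zeros_like(m);z[a[2]:a[3],a[0]:a[1]]=1;k,l,s,c=cv2.connectedComponentsWithStats((m&z).astype(np.uint8));M[n]=(l==1+np.argmax(s[1:,4]))
                                                                                                                            ~~~~~~~~~^^^^^^^^^
    return _wrapfunc(a, 'argmax', axis=axis, out=out, **kwds)
    return bound(*args, **kwds)
ValueError: attempt to get argmax of an empty sequence
```

Request:
{"name": "arm_command", "arguments": {
  "travel": [
    [0.051,0.12,0],
    [0.051,0.842,0],
    [0.051,0.842,0],
    [0.051,0.842,0],
    [0.051,0.842,0],
    [0.051,0.842,0],
    [0.051,0.842,0],
    [0.051,0.842,0],
    [0.051,0.842,-0.08],
    [0.051,0.842,-0.16],
    [0.051,0.842,-0.24],
    [0.051,0.842,-0.29],
    [0.051,0.842,-0.309],
    [0.051,0.842,-0.309]
  ],
  "delta_rot": [
    [0,0,0.083],
    [0,0,0.083],
    [0,0,0.083],
    [0,0,0.083],
    [0,0,0.083],
    [0,0,0.083],
    [0,0,0.083],
    [0,0,0.083],
    [0,0,0.083],
    [0,0,0.083],
    [0,0,0.083],
    [0,0,0.083],
    [0,0,0.083],
    [0,0,0.083]
  ]
}}

```text
time_s: 13.22
tcp_pos: [0.4439, 0.4014, 0.1475]
eef_rot: [180.0, 0.0, 2.9]
contact_force: [0.1, 0.6, -0.1]
gripper_width: 0.0876
gripper_force: 0.0
```

Request:
{"name": "arm_command", "arguments": {
  "travel": [
    [0,0,0],
    [0,0,0],
    [0,0,0],
    [0,0,0],
    [0,0,0],
    [0,0,0],
    [0,0,0],
    [0,0,0],
    [0,0,0],
    [0,0,0]
  ],
  "delta_rot": [
    [0,0,0],
    [0,0,0],
    [0,0,0],
    [0,0,0],
    [0,0,0],
    [0,0,0],
    [0,0,0],
    [0,0,0],
    [0,0,0],
    [0,0,0]
  ],
  "grip": 0,
  "newtons": 25
}}

```text
time_s: 14.48
tcp_pos: [0.4438, 0.4018, 0.1475]
eef_rot: [180.0, 0.0, 2.9]
contact_force: [0.3, 0.6, -0.2]
gripper_width: 0.0295
gripper_force: 25.0
```

Request:
{"name": "arm_command", "arguments": {
  "travel": [
    [0,0,0.02],
    [0,0,0.08],
    [0,0,0.17],
    [0,0,0.27],
    [0,0,0.37],
    [0,0,0.424],
    [0.02,-0.1,0.424],
    [0.05,-0.2,0.424],
    [0.08,-0.3,0.424],
    [0.1,-0.4,0.424],
    [0.12,-0.5,0.424],
    [0.135,-0.57,0.424],
    [0.146,-0.615,0.4],
    [0.146,-0.615,0.34],
    [0.146,-0.615,0.29],
    [0.146,-0.615,0.279],
    [0.146,-0.615,0.279]
  ],
  "delta_rot": [
    [0,0,0],
    [0,0,0],
    [0,0,0],
    [0,0,0],
    [0,0,0],
    [0,0,0],
    [0,0,-0.02],
    [0,0,-0.04],
    [0,0,-0.06],
    [0,0,-0.083],
    [0,0,-0.083],
    [0,0,-0.083],
    [0,0,-0.083],
    [0,0,-0.083],
    [0,0,-0.083],
    [0,0,-0.083],
    [0,0,-0.083]
  ]
}}

```text
time_s: 16.6
tcp_pos: [0.517, 0.0943, 0.2877]
eef_rot: [180.0, -0.0, -4.5]
contact_force: [0.2, -0.1, -2.0]
gripper_width: 0.0301
gripper_force: 25.0
```

Run:
```python
from fit import *
blk=box(-.028,-.014,-.015,.015,.120,.166);s=r.get_state();p=s['tcp_pos'];a=np.radians(s['eef_rot'][2]);print(s['tcp_pos'],s['contact_force'])
o=np.r_[p[:2]-rz(a)@[-.021,0],a];z=p[2]-.1476
K=5;x0,y0=270,170
n='scene'
c=proj(V[n],[*o[:2],z+.1]);x0,y0=int(c[0])-60,int(c[1])-50
im=cv2.convertScaleAbs(cv2.resize(V[n]['img'][y0:y0+100,x0:x0+120,::-1],None,fx=K,fy=K,interpolation=cv2.INTER_CUBIC),alpha=1.5)
def pl(P,c):
  q=np.array([((proj(V[n],p)+.5-[x0,y0])*K-.5) for p in P]); cv2.polylines(im,[np.round(q*8).astype(np.int32)],False,c,1,cv2.LINE_AA,3)
f=lambda P:place(np.array(P,float)+[0,0,z],o)
pl(f([[-.03,-.038,.04],[-.03,.038,.04],[.034,.038,.04],[.034,-.038,.04],[-.03,-.038,.04]]),(255,0,255))
pl(f([[.012,-.015,.098],[.012,.015,.098],[.012,.015,.12],[.012,-.015,.12],[.012,-.015,.098]]),(255,255,0))
st=[.6066,-.0628,np.radians(-4.5)]
pl(place(np.array([[-.006,.23,.214],[-.006,.06,.214]]),st),(0,255,0));pl(place(np.array([[.006,.23,.214],[.006,.06,.214]]),st),(0,255,0))
cv2.imwrite('pics/k1.png',im)
```

```text
[0.5173 0.0946 0.2884] [ 1.3772  0.2414 -2.2259]
```

View pics/k1.png

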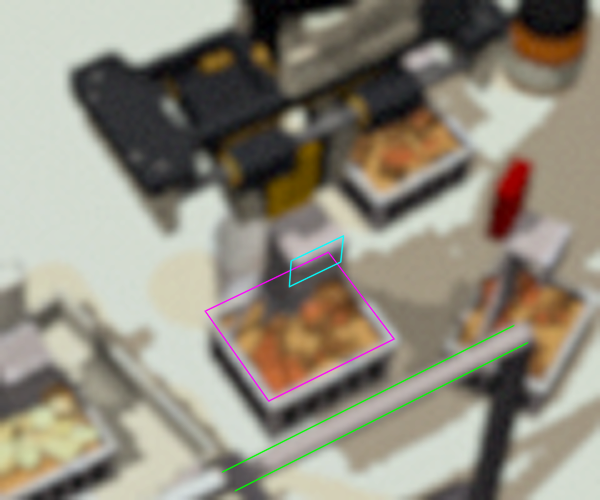

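Request:
{"name": "arm_command", "arguments": {
  "travel": [
    [0.04,-0.003,0],
    [0.08,-0.006,0],
    [0.12,-0.009,0],
    [0.16,-0.0125,0],
    [0.16,-0.0125,0],
    [0.16,-0.0125,-0.02],
    [0.16,-0.0125,-0.035]
  ],
  "delta_rot": [
    [0,0,0],
    [0,0,0],
    [0,0,0],
    [0,0,0],
    [0,0,0],
    [0,0,0],
    [0,0,0]
  ]
}}

```text
time_s: 17.58
tcp_pos: [0.5961, 0.0881, 0.2691]
eef_rot: [-180.0, 0.0, -4.5]
contact_force: [0.3, 0.0, -4.0]
gripper_width: 0.0297
gripper_force: 25.0
```

Request:
{"name": "arm_command", "arguments": {
  "travel": [
    [0,0,-0.01],
    [0,0,-0.02],
    [0,0,-0.031],
    [0,0,-0.031]
  ],
  "delta_rot": [
    [0,0,0],
    [0,0,0],
    [0,0,0],
    [0,0,0]
  ]
}}

```text
time_s: 18.08
tcp_pos: [0.5965, 0.088, 0.2535]
eef_rot: [180.0, 0.0, -4.5]
contact_force: [-0.3, 0.1, -3.1]
gripper_width: 0.03
gripper_force: 25.0
```

Request:
{"name": "arm_command", "arguments": {
  "travel": [
    [-0.003,-0.04,0],
    [-0.006,-0.08,0],
    [-0.01,-0.125,0],
    [-0.0135,-0.17,0],
    [-0.017,-0.215,0],
    [-0.0205,-0.26,0],
    [-0.0235,-0.3,0]
  ],
  "delta_rot": [
    [0,0,0],
    [0,0,0],
    [0,0,0],
    [0,0,0],
    [0,0,0],
    [0,0,0],
    [0,0,0]
  ]
}}

```text
time_s: 18.95
tcp_pos: [0.5849, -0.0637, 0.2541]
eef_rot: [-180.0, -0.0, -4.6]
contact_force: [0.3, 0.4, -3.3]
gripper_width: 0.0297
gripper_force: 25.0
```

Request:
{"name": "arm_command", "arguments": {
  "travel": [
    [-0.004,-0.05,0],
    [-0.008,-0.1,0],
    [-0.012,-0.15,0],
    [-0.016,-0.2,0],
    [-0.02,-0.25,0],
    [-0.0235,-0.3,0],
    [-0.028,-0.36,0],
    [-0.0313,-0.398,0],
    [-0.0313,-0.398,0],
    [-0.0313,-0.398,0]
  ],
  "delta_rot": [
    [0,0,0],
    [0,0,0],
    [0,0,0],
    [0,0,0],
    [0,0,0],
    [0,0,0],
    [0,0,0],
    [0,0,0],
    [0,0,0],
    [0,0,0]
  ]
}}

```text
time_s: 20.2
tcp_pos: [0.5693, -0.2608, 0.254]
eef_rot: [-180.0, 0.0, -4.6]
contact_force: [-0.4, -0.3, -2.5]
gripper_width: 0.0301
gripper_force: 25.0
```

Request:
{"name": "arm_command", "arguments": {
  "travel": [
    [0,0,-0.004],
    [0,0,-0.008],
    [0,0,-0.01],
    [0,0,-0.01],
    [0,0,-0.01]
  ],
  "delta_rot": [
    [0,0,0],
    [0,0,0],
    [0,0,0],
    [0,0,0],
    [0,0,0]
  ]
}}

```text
time_s: 20.82
tcp_pos: [0.5696, -0.2605, 0.2498]
eef_rot: [-180.0, -0.1, -4.5]
contact_force: [-2.8, 4.7, 4.4]
gripper_width: 0.0297
gripper_force: 25.0
```

Request:
{"name": "arm_command", "arguments": {
  "travel": [
    [0,0,0.001],
    [0,0,0.001],
    [0,0,0.001],
    [0,0,0.001],
    [0,0,0.001],
    [0,0,0.04],
    [0,0,0.1],
    [0,0,0.2],
    [0,0,0.2]
  ],
  "delta_rot": [
    [0,0,0],
    [0,0,0],
    [0,0,0],
    [0,0,0],
    [0,0,0],
    [0,0,0],
    [0,0,0],
    [0,0,0],
    [0,0,0]
  ],
  "grip": 1
}}

```text
time_s: 21.95
tcp_pos: [0.5709, -0.2617, 0.3539]
eef_rot: [179.9, -0.4, -4.5]
contact_force: [-0.1, -0.8, -1.2]
gripper_width: 0.0881
gripper_force: 0.0
```

```bash
sed -i 's/init={.*/init={"blue":(.385,.287,.02),"yellow":(.465,.40,.08),"red":(.535,.269,.5)}/' f2.py; python3 b.py blue red
```

```text
blue [0.3854 0.2892] 4.83969188662184 1.5008028284747192 [0.3851 0.2923] 16.074997774034067 1.4667226976911487
  z -0.006 [0.3838 0.295 ] 1.4557597174971488
  z 0.006 [0.3859 0.2895] 1.514717287145539
red [0.5348 0.2705] 41.403942962203914 0.7628009139710903 [0.5343 0.2711] 40.80801363078389 0.7706261369048644
  z -0.006 [0.5344 0.2713] 0.7698207169171444
  z 0.006 [0.5336 0.2715] 0.8378984582565833
[ 0.5695 -0.2608  0.3494]
```

Request:
{"name": "arm_command", "arguments": {
  "travel": [
    [-0.05,0.12,0],
    [-0.206,0.55,0],
    [-0.206,0.55,0],
    [-0.206,0.55,0],
    [-0.206,0.55,0],
    [-0.206,0.55,0]
  ],
  "delta_rot": [
    [0,0,0.067],
    [0,0,0.067],
    [0,0,0.067],
    [0,0,0.067],
    [0,0,0.067],
    [0,0,0.067]
  ]
}}

```text
time_s: 22.8
tcp_pos: [0.4651, 0.0162, 0.3483]
eef_rot: [-180.0, 0.0, 1.7]
contact_force: [1.4, -0.3, 0.3]
gripper_width: 0.0878
gripper_force: 0.0
```

Request:
{"name": "arm_command", "arguments": {
  "travel": [
    [-0.206,0.547,0],
    [-0.206,0.547,0],
    [-0.206,0.547,0],
    [-0.206,0.547,0],
    [-0.206,0.547,0],
    [-0.206,0.547,0],
    [-0.206,0.547,-0.1],
    [-0.206,0.547,-0.2],
    [-0.206,0.547,-0.3],
    [-0.206,0.547,-0.38],
    [-0.206,0.547,-0.403],
    [-0.206,0.547,-0.403]
  ],
  "delta_rot": [
    [0,0,0],
    [0,0,0],
    [0,0,0],
    [0,0,0],
    [0,0,0],
    [0,0,0],
    [0,0,0],
    [0,0,0],
    [0,0,0],
    [0,0,0],
    [0,0,0],
    [0,0,0]
  ]
}}

```text
time_s: 24.3
tcp_pos: [0.3639, 0.287, 0.1476]
eef_rot: [179.9, 0.0, 1.4]
contact_force: [-0.4, 0.0, 1.1]
gripper_width: 0.0876
gripper_force: 0.0
```

Request:
{"name": "arm_command", "arguments": {
  "travel": [
    [0,0,0],
    [0,0,0],
    [0,0,0],
    [0,0,0],
    [0,0,0],
    [0,0,0],
    [0,0,0],
    [0,0,0],
    [0,0,0],
    [0,0,0]
  ],
  "delta_rot": [
    [0,0,0],
    [0,0,0],
    [0,0,0],
    [0,0,0],
    [0,0,0],
    [0,0,0],
    [0,0,0],
    [0,0,0],
    [0,0,0],
    [0,0,0]
  ],
  "grip": 0
}}

```text
time_s: 25.55
tcp_pos: [0.3634, 0.2876, 0.1475]
eef_rot: [180.0, 0.0, 1.5]
contact_force: [-0.2, 0.7, -0.0]
gripper_width: 0.0302
gripper_force: 25.0
```

Request:
{"name": "arm_command", "arguments": {
  "travel": [
    [0,0,0.02],
    [0,0,0.08],
    [0,0,0.17],
    [0,0,0.27],
    [0,0,0.37],
    [0.02,-0.03,0.424],
    [0.08,-0.1,0.424],
    [0.14,-0.18,0.424],
    [0.2,-0.26,0.424],
    [0.26,-0.33,0.424],
    [0.307,-0.387,0.4],
    [0.307,-0.387,0.34],
    [0.307,-0.387,0.29],
    [0.307,-0.387,0.279],
    [0.307,-0.387,0.279],
    [0.307,-0.387,0.279]
  ],
  "delta_rot": [
    [0,0,0],
    [0,0,0],
    [0,0,0],
    [0,0,0],
    [0,0,0],
    [0,0,0],
    [0,0,-0.02],
    [0,0,-0.04],
    [0,0,-0.067],
    [0,0,-0.067],
    [0,0,-0.067],
    [0,0,-0.067],
    [0,0,-0.067],
    [0,0,-0.067],
    [0,0,-0.067],
    [0,0,-0.067]
  ]
}}

```text
time_s: 27.55
tcp_pos: [0.5174, 0.0944, 0.2884]
eef_rot: [-180.0, -0.1, -4.5]
contact_force: [-0.0, 0.2, -3.2]
gripper_width: 0.0302
gripper_force: 25.0
```

```bash
cat > ov.py <<'E'
from fit import *
import sys
s=r.get_state();p=s['tcp_pos'];a=np.radians(s['eef_rot'][2]);print(s['tcp_pos'],s['contact_force'])
o=np.r_[p[:2]-rz(a)@[-.021,0],a];z=p[2]-.1476
K=5
n='scene'
c=proj(V[n],[*o[:2],z+.1]);x0,y0=int(c[0])-60,int(c[1])-50
im=cv2.convertScaleAbs(cv2.resize(V[n]['img'][y0:y0+100,x0:x0+120,::-1],None,fx=K,fy=K,interpolation=cv2.INTER_CUBIC),alpha=1.5)
def pl(P,c):
  q=np.array([((proj(V[n],p)+.5-[x0,y0])*K-.5) for p in P]); cv2.polylines(im,[np.round(q*8).astype(np.int32)],False,c,1,cv2.LINE_AA,3)
f=lambda P:place(np.array(P,float)+[0,0,z],o)
pl(f([[-.03,-.038,.04],[-.03,.038,.04],[.034,.038,.04],[.034,-.038,.04],[-.03,-.038,.04]]),(255,0,255))
pl(f([[.034,.038,.04],[.034,.038,0],[.034,-.038,0],[.034,-.038,.04]]),(255,0,255))
cv2.imwrite('pics/'+sys.argv[1],im)
E
python3 ov.py k2.png
```

```text
[0.5172 0.0944 0.2882] [-0.51   -0.4164 -3.9683]
```

View pics/k2.png

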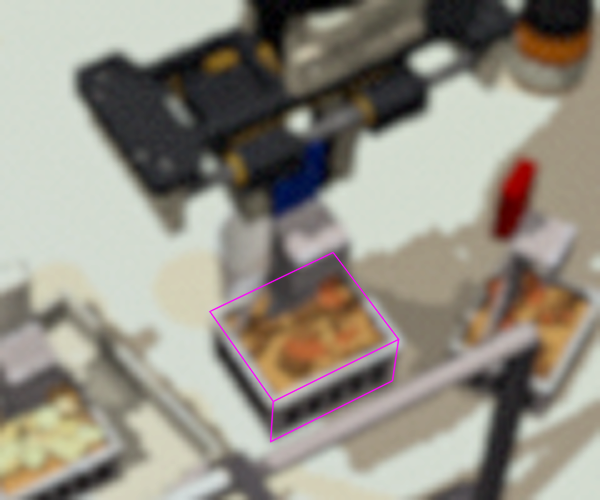

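Request:
{"name": "arm_command", "arguments": {
  "travel": [
    [0.04,-0.003,0],
    [0.08,-0.006,0],
    [0.12,-0.009,0],
    [0.16,-0.0125,0],
    [0.16,-0.0125,0],
    [0.16,-0.0125,-0.02],
    [0.16,-0.0125,-0.035],
    [0.16,-0.0125,-0.05],
    [0.16,-0.0125,-0.066],
    [0.16,-0.0125,-0.066]
  ],
  "delta_rot": [
    [0,0,0],
    [0,0,0],
    [0,0,0],
    [0,0,0],
    [0,0,0],
    [0,0,0],
    [0,0,0],
    [0,0,0],
    [0,0,0],
    [0,0,0]
  ]
}}

```text
time_s: 28.9
tcp_pos: [0.5964, 0.0877, 0.2532]
eef_rot: [180.0, 0.1, -4.5]
contact_force: [-1.1, 0.0, -2.9]
gripper_width: 0.0302
gripper_force: 25.0
```

Request:
{"name": "arm_command", "arguments": {
  "travel": [
    [-0.003,-0.04,0],
    [-0.006,-0.08,0],
    [-0.01,-0.125,0],
    [-0.0135,-0.17,0],
    [-0.017,-0.215,0],
    [-0.0205,-0.26,0],
    [-0.0235,-0.3,0],
    [-0.0275,-0.35,0],
    [-0.0315,-0.4,0],
    [-0.0355,-0.45,0],
    [-0.0377,-0.479,0],
    [-0.0377,-0.479,0],
    [-0.0377,-0.479,0]
  ],
  "delta_rot": [
    [0,0,0],
    [0,0,0],
    [0,0,0],
    [0,0,0],
    [0,0,0],
    [0,0,0],
    [0,0,0],
    [0,0,0],
    [0,0,0],
    [0,0,0],
    [0,0,0],
    [0,0,0],
    [0,0,0]
  ]
}}

```text
time_s: 30.52
tcp_pos: [0.5781, -0.1515, 0.2541]
eef_rot: [-180.0, -0.0, -4.6]
contact_force: [0.1, 0.0, -3.5]
gripper_width: 0.0302
gripper_force: 25.0
```

Request:
{"name": "arm_command", "arguments": {
  "travel": [
    [0,0,-0.004],
    [0,0,-0.008],
    [0,0,-0.01],
    [0,0,-0.01],
    [0,0,-0.01]
  ],
  "delta_rot": [
    [0,0,0],
    [0,0,0],
    [0,0,0],
    [0,0,0],
    [0,0,0]
  ]
}}

```text
time_s: 31.15
tcp_pos: [0.5781, -0.1513, 0.2497]
eef_rot: [-180.0, -0.0, -4.5]
contact_force: [-2.8, 4.1, 4.7]
gripper_width: 0.0296
gripper_force: 25.0
```

Request:
{"name": "arm_command", "arguments": {
  "travel": [
    [0,0,0.001],
    [0,0,0.001],
    [0,0,0.001],
    [0,0,0.001],
    [0,0,0.001],
    [0,0,0.04],
    [0,0,0.1],
    [0,0,0.2],
    [0,0,0.2]
  ],
  "delta_rot": [
    [0,0,0],
    [0,0,0],
    [0,0,0],
    [0,0,0],
    [0,0,0],
    [0,0,0],
    [0,0,0],
    [0,0,0],
    [0,0,0]
  ],
  "grip": 1
}}

```text
time_s: 32.28
tcp_pos: [0.5797, -0.1521, 0.3537]
eef_rot: [180.0, -0.4, -4.5]
contact_force: [0.1, -0.6, 0.2]
gripper_width: 0.0875
gripper_force: 0.0
```

```bash
python3 b.py red
python3 - <<'E'
from fit import *
K=6
def crop(n,x0,y0,w,h,K,bs):
  im=cv2.convertScaleAbs(cv2.resize(V[n]['img'][y0:y0+h,x0:x0+w,::-1],None,fx=K,fy=K,interpolation=cv2.INTER_CUBIC),alpha=1.4)
  for o,c in bs:
    for P in([[-.03,-.038,.04],[-.03,.038,.04],[.034,.038,.04],[.034,-.038,.04],[-.03,-.038,.04]],[[-.028,-.015,.166],[-.028,.015,.166],[-.014,.015,.166],[-.014,-.015,.166],[-.028,-.015,.166]]):
      q=np.array([((proj(V[n],p)+.5-[x0,y0])*K-.5) for p in place(np.array(P),o)]); cv2.polylines(im,[np.round(q*8).astype(np.int32)],False,c,1,cv2.LINE_AA,3)
  return im
bs=[((.535,.270,np.radians(40)),(255,0,255)),((.535,.270,np.radians(30)),(255,255,0))]
cv2.imwrite('pics/m1.png',np.hstack([crop('top',150,170,66,66,6,bs),crop('scene',310,130,66,66,6,bs)]))
E
```

```text
red [0.5356 0.2693] 40.578098337469264 0.9233201601988141 [0.535  0.2705] 40.91276490493963 0.9076668526734151
  z -0.006 [0.5362 0.2696] 0.8706717093377397
  z 0.006 [0.5356 0.2684] 1.032952160108824
[ 0.5781 -0.1516  0.3494]
```

View pics/m1.png

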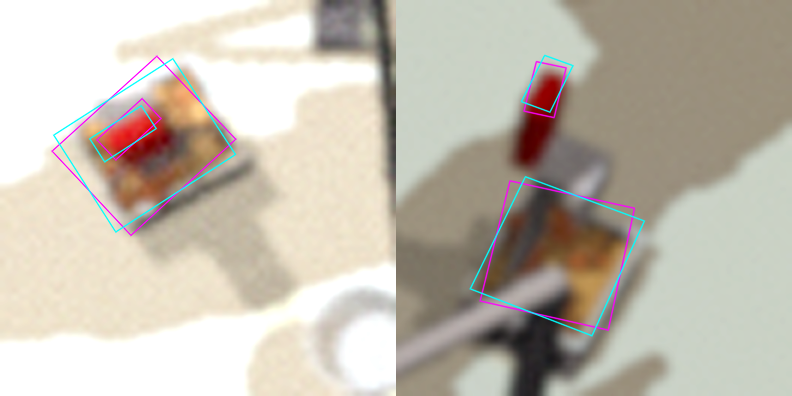

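Request:
{"name": "arm_command", "arguments": {
  "travel": [
    [-0.02,0.12,0],
    [-0.12,0.815,0],
    [-0.12,0.815,0],
    [-0.12,0.815,0],
    [-0.12,0.815,0],
    [-0.12,0.815,0],
    [-0.12,0.815,0],
    [-0.12,0.815,0],
    [-0.12,0.815,-0.1],
    [-0.12,0.815,-0.2],
    [-0.12,0.815,-0.3],
    [-0.12,0.815,-0.38],
    [-0.12,0.815,-0.403],
    [-0.12,0.815,-0.403]
  ],
  "delta_rot": [
    [0,0,0.1],
    [0,0,0.2],
    [0,0,0.3],
    [0,0,0.383],
    [0,0,0.383],
    [0,0,0.383],
    [0,0,0.383],
    [0,0,0.383],
    [0,0,0.383],
    [0,0,0.383],
    [0,0,0.383],
    [0,0,0.383],
    [0,0,0.383],
    [0,0,0.383]
  ]
}}

```text
time_s: 34.22
tcp_pos: [0.5182, 0.2553, 0.1475]
eef_rot: [180.0, 0.1, 29.9]
contact_force: [1.3, 0.3, 0.4]
gripper_width: 0.0879
gripper_force: 0.0
```

Request:
{"name": "arm_command", "arguments": {
  "travel": [
    [0,0,0],
    [0,0,0],
    [0,0,0],
    [0,0,0],
    [0,0,0],
    [0,0,0],
    [0,0,0],
    [0,0,0],
    [0,0,0],
    [0,0,0]
  ],
  "delta_rot": [
    [0,0,0],
    [0,0,0],
    [0,0,0],
    [0,0,0],
    [0,0,0],
    [0,0,0],
    [0,0,0],
    [0,0,0],
    [0,0,0],
    [0,0,0]
  ],
  "grip": 0
}}

```text
time_s: 35.48
tcp_pos: [0.518, 0.2558, 0.1475]
eef_rot: [180.0, 0.0, 29.9]
contact_force: [1.3, -0.4, -0.2]
gripper_width: 0.0303
gripper_force: 25.0
```

Request:
{"name": "arm_command", "arguments": {
  "travel": [
    [0,0,0.02],
    [0,0,0.08],
    [0,0,0.17],
    [0,0,0.27],
    [-0.03,0,0.37],
    [-0.06,-0.02,0.424],
    [-0.06,-0.08,0.424],
    [-0.06,-0.14,0.424],
    [-0.06,-0.2,0.424],
    [-0.06,-0.26,0.424],
    [-0.03,-0.323,0.4],
    [-0.0024,-0.323,0.34],
    [-0.0024,-0.323,0.29],
    [-0.0024,-0.323,0.279],
    [-0.0024,-0.323,0.279],
    [-0.0024,-0.323,0.279]
  ],
  "delta_rot": [
    [0,0,0],
    [0,0,0],
    [0,0,0],
    [0,0,0],
    [0,0,0],
    [0,0,-0.05],
    [0,0,-0.13],
    [0,0,-0.21],
    [0,0,-0.29],
    [0,0,-0.383],
    [0,0,-0.383],
    [0,0,-0.383],
    [0,0,-0.383],
    [0,0,-0.383],
    [0,0,-0.383],
    [0,0,-0.383]
  ]
}}

```text
time_s: 37.48
tcp_pos: [0.5173, 0.0946, 0.2885]
eef_rot: [-179.9, -0.1, -4.5]
contact_force: [0.1, -0.4, -2.9]
gripper_width: 0.0301
gripper_force: 25.0
```

```bash
python3 ov.py k3.png
```

```text
[0.5172 0.0946 0.2882] [ 0.1017 -0.2658 -3.522 ]
```

View pics/k3.png

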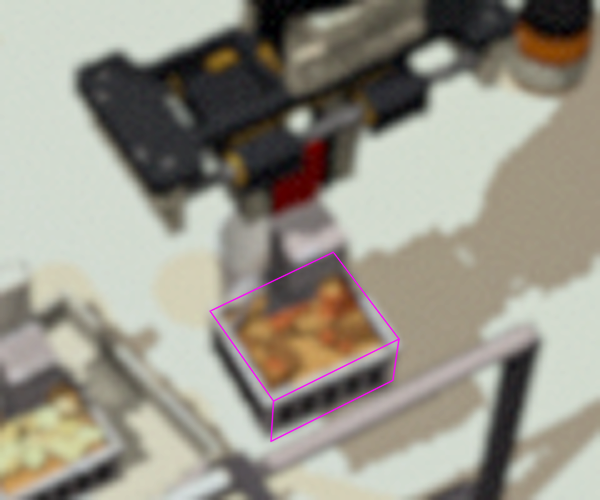

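Request:
{"name": "arm_command", "arguments": {
  "travel": [
    [0.04,-0.003,0],
    [0.08,-0.006,0],
    [0.12,-0.009,0],
    [0.16,-0.0125,0],
    [0.16,-0.0125,0],
    [0.16,-0.0125,-0.02],
    [0.16,-0.0125,-0.035],
    [0.16,-0.0125,-0.05],
    [0.16,-0.0125,-0.066],
    [0.16,-0.0125,-0.066]
  ],
  "delta_rot": [
    [0,0,0],
    [0,0,0],
    [0,0,0],
    [0,0,0],
    [0,0,0],
    [0,0,0],
    [0,0,0],
    [0,0,0],
    [0,0,0],
    [0,0,0]
  ]
}}

```text
time_s: 38.83
tcp_pos: [0.5964, 0.088, 0.2532]
eef_rot: [180.0, 0.1, -4.5]
contact_force: [-0.4, 0.6, -3.8]
gripper_width: 0.0303
gripper_force: 25.0
```

Request:
{"name": "arm_command", "arguments": {
  "travel": [
    [-0.003,-0.04,0],
    [-0.006,-0.08,0],
    [-0.01,-0.125,0],
    [-0.0135,-0.17,0],
    [-0.017,-0.215,0],
    [-0.0204,-0.259,0],
    [-0.0204,-0.259,0],
    [-0.0204,-0.259,0]
  ],
  "delta_rot": [
    [0,0,0],
    [0,0,0],
    [0,0,0],
    [0,0,0],
    [0,0,0],
    [0,0,0],
    [0,0,0],
    [0,0,0]
  ]
}}

```text
time_s: 39.83
tcp_pos: [0.5867, -0.0417, 0.254]
eef_rot: [-180.0, -0.0, -4.6]
contact_force: [0.2, 0.5, -2.9]
gripper_width: 0.0301
gripper_force: 25.0
```

Request:
{"name": "arm_command", "arguments": {
  "travel": [
    [0,0,-0.004],
    [0,0,-0.008],
    [0,0,-0.01],
    [0,0,-0.01],
    [0,0,-0.01]
  ],
  "delta_rot": [
    [0,0,0],
    [0,0,0],
    [0,0,0],
    [0,0,0],
    [0,0,0]
  ]
}}

```text
time_s: 40.45
tcp_pos: [0.5867, -0.041, 0.2496]
eef_rot: [-180.0, -0.0, -4.5]
contact_force: [-4.3, 4.5, 4.9]
gripper_width: 0.0303
gripper_force: 25.0
```

Request:
{"name": "arm_command", "arguments": {
  "travel": [
    [0,0,0.001],
    [0,0,0.001],
    [0,0,0.001],
    [0,0,0.001],
    [0,0,0.001],
    [0,0,0.04],
    [0,0,0.1],
    [0,0,0.2],
    [-0.2,0,0.2],
    [-0.3,0,0.2],
    [-0.3,0,0.2]
  ],
  "delta_rot": [
    [0,0,0],
    [0,0,0],
    [0,0,0],
    [0,0,0],
    [0,0,0],
    [0,0,0],
    [0,0,0],
    [0,0,0],
    [0,0,0],
    [0,0,0],
    [0,0,0]
  ],
  "grip": 1
}}

```text
time_s: 41.82
tcp_pos: [0.4341, -0.0418, 0.3497]
eef_rot: [-179.9, -0.1, -4.5]
contact_force: [1.3, 1.0, 0.3]
gripper_width: 0.0873
gripper_force: 0.0
```

```bash
cat > chk.py <<'E'
from fit import *
from scipy.optimize import least_squares
st=[.6066,-.0628,np.radians(-4.5)]
blk=box(-.028,-.014,-.015,.015,.222,.268)
for col,y in(('red',.02),('blue',-.09),('yellow',-.2)):
  o=place(np.array([[0,y,0]]),st)[0]
  for n in V:
    c=proj(V[n],place(np.array([[-.021,y,.245]]),st)[0]).round().astype(int)
    a=slice(c[1]-14,c[1]+15),slice(c[0]-14,c[0]+15)
    m=mask(n,col)[a];M=cover(n,place(blk+[0,y,0],st))[a]>.5
    print(col,n,'mask in model',(m&M).sum(),M.sum(), 'centroid diff px',(np.argwhere(m&cv2.dilate(M.astype(np.uint8),np.ones((5,5))).astype(bool)).mean(0)-np.argwhere(M).mean(0)) if m.any() else None)
# rim & mark
T,S=V['top'],V['scene']
def dark(n,w):
  v=H[n][:,:,2];out=[]
  for t in np.linspace(0,2*np.pi,120,endpoint=False):
    p=[proj(V[n],[w[0]+R*np.cos(t),w[1]+R*np.sin(t),.125]) for R in np.linspace(.04,.08,41)]
    p=np.array(p);q=cv2.remap(v.astype(np.float32),p[:,0].astype(np.float32),p[:,1].astype(np.float32),cv2.INTER_LINEAR).ravel()
    d=np.clip(90-q,0,None); 
    if d[8:33].max()>20 : out.append((t,(d*np.linspace(.04,.08,41)).sum()/d.sum()))
  return np.array(out)
for n in V:
  w=np.array([.403,-.33])
  for _ in range(5):
    o=dark(n,w);f=least_squares(lambda p:p[0]*np.cos(o[:,0])+p[1]*np.sin(o[:,0])+p[2]-o[:,1],[0,0,.06],loss='soft_l1',f_scale=.002);w=w+f.x[:2]
  m=mask(n,'red');pts=[]
  for v,u in np.argwhere(m):
    X=atz(V[n],u,v,.125)
    if abs(np.hypot(*(X[:2]-w))-.06)<.012: pts.append(X[:2])
  pts=np.array(pts)
  g=mask(n,'green');gp=[]
  for v,u in np.argwhere(g):
    X=atz(V[n],u,v,.083);rr=np.hypot(*(X[:2]-w))
    if .066<rr<.1: gp.append(np.degrees(np.arctan2(*(X[:2]-w)[::-1])))
  gp=np.array(gp)
  print(n,'centre',w,'R',f.x[2],len(o),'mark',len(pts),pts.mean(0) if len(pts) else '', np.degrees(np.arctan2(*(pts.mean(0)-w)[::-1])) if len(pts) else '','clip hist',np.histogram(gp,bins=range(-120,121,10)) if len(gp) else '')
E
python3 chk.py
```

```text
red scene mask in model 132 220 centroid diff px [-0.6788  0.047 ]
red top mask in model 0 99 centroid diff px None
blue scene mask in model 111 225 centroid diff px [-0.834 -0.317]
blue top mask in model 0 119 centroid diff px None
yellow scene mask in model 88 234 centroid diff px [-2.2973 -1.0216]
yellow top mask in model 52 125 centroid diff px [-1.0585  1.1291]
scene centre [ 0.4014 -0.3283] R 0.05933247478705421 114 mark 39 [ 0.3705 -0.2758] 120.50351056386306 clip hist (array([ 0,  0,  0, 21, 37,  4,  0,  0,  0,  0,  0,  0,  0,  0,  0,  0,  0,
        0,  0,  0,  0,  0,  0,  0]), array([-120, -110, -100,  -90,  -80,  -70,  -60,  -50,  -40,  -30,  -20,
        -10,    0,   10,   20,   30,   40,   50,   60,   70,   80,   90,
        100,  110,  120]))
top centre [ 0.4005 -0.3297] R 0.05921604971430783 110 mark 23 [ 0.3743 -0.2773] 116.51492251035359 clip hist (array([0, 6, 8, 8, 0, 0, 0, 0, 0, 0, 0, 0, 0, 0, 3, 7, 2, 0, 0, 0, 0, 0,
       0, 0]), array([-120, -110, -100,  -90,  -80,  -70,  -60,  -50,  -40,  -30,  -20,
        -10,    0,   10,   20,   30,   40,   50,   60,   70,   80,   90,
        100,  110,  120]))
```

Run:
```python
from fit import *
w=np.array([.401,-.329])
def crop(n,x0,y0,w_,h_,K,L):
  im=cv2.convertScaleAbs(cv2.resize(V[n]['img'][y0:y0+h_,x0:x0+w_,::-1],(400,300),interpolation=cv2.INTER_CUBIC),alpha=1.5)
  sx,sy=400/w_,300/h_
  for P,c in L:
    q=np.array([((proj(V[n],p)+.5-[x0,y0])*[sx,sy]-.5) for p in P]); cv2.polylines(im,[np.round(q*8).astype(np.int32)],False,c,1,cv2.LINE_AA,3)
  return im
L=[]
for a,c in((-83,(255,0,255)),(-73,(0,255,255))):
  L.append((place(np.array([[r_,t,.083] for r_,t in((.078,-.008),(.1,-.008),(.1,.008),(.078,.008),(.078,-.008))]),(*w,np.radians(a))),c))
t=np.linspace(0,6.3,60);L.append((np.c_[w[0]+.092*np.cos(t),w[1]+.092*np.sin(t),t*0+.071],(255,255,0)))
cv2.imwrite('pics/n1.png',np.vstack([np.hstack([crop('top',372,200,40,30,10,L),crop('scene',85,240,40,30,10,L)]),np.hstack([crop('top',230,110,160,120,2,[]),crop('scene',120,180,180,135,2,[])])]))
```

```text
(no output)
```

View pics/n1.png

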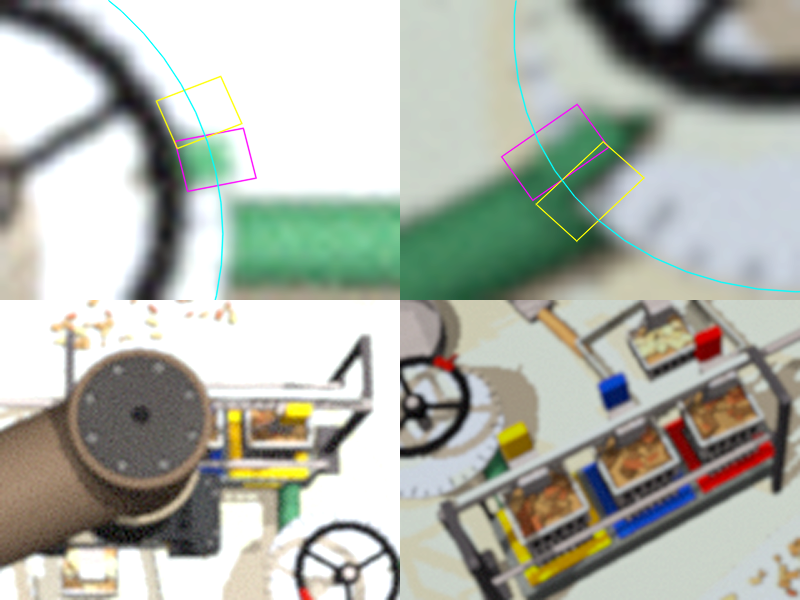

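Request:
{"name": "arm_command", "arguments": {
  "travel": [
    [-0.02,-0.1,0],
    [-0.06,-0.2,0],
    [-0.1,-0.3,0],
    [-0.13,-0.4,-0.05],
    [-0.13,-0.47,-0.1],
    [-0.13,-0.47,-0.15],
    [-0.13,-0.47,-0.199],
    [-0.13,-0.47,-0.199],
    [-0.13,-0.47,-0.199]
  ],
  "delta_rot": [
    [0,0,-0.1],
    [0,0,-0.2],
    [0,0,-0.3],
    [0,0,-0.4],
    [0,0,-0.5],
    [0,0,-0.6],
    [0,0,-0.7],
    [0,0,-0.8],
    [0,0,-0.85]
  ],
  "grip": 0.41
}}

```text
time_s: 43.15
tcp_pos: [0.3723, -0.277, 0.2485]
eef_rot: [179.9, 0.0, -81.3]
contact_force: [0.5, -0.4, 0.5]
gripper_width: 0.0359
gripper_force: 0.0
```

Request:
{"name": "arm_command", "arguments": {
  "travel": [
    [0,0,0],
    [0,0,0],
    [0,0,0],
    [0,0,0],
    [0,0,0],
    [0,0,0],
    [0,0,0],
    [0,0,0],
    [0,0,0]
  ],
  "delta_rot": [
    [0,0,-0.1],
    [0,0,-0.2],
    [0,0,-0.3],
    [0,0,-0.4],
    [0,0,-0.5],
    [0,0,-0.6],
    [0,0,-0.7],
    [0,0,-0.783],
    [0,0,-0.783]
  ]
}}

```text
time_s: 44.28
tcp_pos: [0.3723, -0.2768, 0.2489]
eef_rot: [180.0, -0.1, -151.5]
contact_force: [-0.3, -0.2, -0.4]
gripper_width: 0.0357
gripper_force: 0.0
```

```bash
python3 chk.py | grep -E "centre"; python3 -c "
from h import *
print(r.get_state()['joints'])"
```

```text
scene centre [ 0.4013 -0.3283] R 0.059388556254573205 113 mark 37 [ 0.3708 -0.2762] 120.32957241912267 clip hist (array([ 0,  0,  0, 19, 36,  4,  0,  0,  0,  0,  0,  0,  0,  0,  0,  0,  0,
top centre [ 0.4173 -0.331 ] R 0.05951743564602843 84 mark 0   clip hist (array([0, 0, 0, 0, 0, 0, 0, 0, 0, 0, 0, 0, 0, 0, 0, 0, 0, 0, 0, 0, 0, 0,
[-1.21989441e+01  6.22623754e-02 -2.44409027e+01  5.85428667e-03
 -6.55546911e+01 -4.91566578e+01]
```

Joints as predicted. Lower onto the rim (commanded z 0.25 → 0.13) and close gently.

Request:
{"name": "arm_command", "arguments": {
  "travel": [
    [0,0,-0.08],
    [0,0,-0.15],
    [0,0,-0.2],
    [0,0,-0.23],
    [0,0,-0.24],
    [0,0,-0.24]
  ],
  "delta_rot": [
    [0,0,0],
    [0,0,0],
    [0,0,0],
    [0,0,0],
    [0,0,0],
    [0,0,0]
  ]
}}

```text
time_s: 45.12
tcp_pos: [0.3718, -0.2766, 0.1296]
eef_rot: [180.0, -0.0, -151.5]
contact_force: [0.3, -0.1, 0.4]
gripper_width: 0.0363
gripper_force: 0.0
```

Request:
{"name": "arm_command", "arguments": {
  "travel": [
    [0,0,0],
    [0,0,0],
    [0,0,0],
    [0,0,0],
    [0,0,0],
    [0,0,0],
    [0,0,0]
  ],
  "delta_rot": [
    [0,0,0],
    [0,0,0],
    [0,0,0],
    [0,0,0],
    [0,0,0],
    [0,0,0],
    [0,0,0]
  ],
  "grip": 0,
  "newtons": 20
}}

```text
time_s: 46.0
tcp_pos: [0.3725, -0.2771, 0.1301]
eef_rot: [-179.9, 0.1, -151.5]
contact_force: [1.6, -5.0, -1.5]
gripper_width: 0.0132
gripper_force: 19.8
```

```bash
python3 -c "
import numpy as np
for f0 in (118.5,198.5):
  f=np.radians(f0+np.arange(8,81,8));z=np.radians(f0)
  print([[round(float(.12*(np.cos(a)-np.cos(z))),3),round(float(.12*(np.sin(a)-np.sin(z))),3),0] for a in f],[round(i*8/90,3) for i in range(1,11)])"
```

```text
[[-0.014, -0.009, 0], [-0.027, -0.02, 0], [-0.038, -0.032, 0], [-0.047, -0.046, 0], [-0.054, -0.061, 0], [-0.059, -0.077, 0], [-0.062, -0.094, 0], [-0.063, -0.111, 0], [-0.061, -0.127, 0], [-0.057, -0.144, 0]] [0.089, 0.178, 0.267, 0.356, 0.444, 0.533, 0.622, 0.711, 0.8, 0.889]
[[0.006, -0.015, 0], [0.015, -0.03, 0], [0.025, -0.043, 0], [0.037, -0.055, 0], [0.051, -0.064, 0], [0.066, -0.072, 0], [0.082, -0.078, 0], [0.098, -0.081, 0], [0.115, -0.082, 0], [0.132, -0.081, 0]] [0.089, 0.178, 0.267, 0.356, 0.444, 0.533, 0.622, 0.711, 0.8, 0.889]
```

Request:
{"name": "arm_command", "arguments": {
  "travel": [
    [-0.014,-0.009,0],
    [-0.027,-0.02,0],
    [-0.038,-0.032,0],
    [-0.047,-0.046,0],
    [-0.054,-0.061,0],
    [-0.059,-0.077,0],
    [-0.062,-0.094,0],
    [-0.063,-0.111,0],
    [-0.061,-0.127,0],
    [-0.057,-0.144,0],
    [-0.057,-0.144,0]
  ],
  "delta_rot": [
    [0,0,0.089],
    [0,0,0.178],
    [0,0,0.267],
    [0,0,0.356],
    [0,0,0.444],
    [0,0,0.533],
    [0,0,0.622],
    [0,0,0.711],
    [0,0,0.8],
    [0,0,0.889],
    [0,0,0.889]
  ]
}}

```text
time_s: 47.38
tcp_pos: [0.3453, -0.3489, 0.1301]
eef_rot: [-179.8, -0.1, -71.4]
contact_force: [6.4, 1.4, -0.6]
gripper_width: 0.013
gripper_force: 19.7
```

```bash
python3 -c "
from h import *
s=r.get_state();print(s['contact_force'],s['moment'],s['joints'],s['gripper_width'])"; python3 chk.py | grep -E "centre"
```

```text
[ 6.3987354   1.41752154 -0.58990618] [ 0.62064994 -2.20352727  0.10214533] [-2.23283964e+01  9.54083691e+00 -3.12401525e+01 -4.77131671e-02
 -4.90015950e+01  4.09794604e+01] 0.012972144676127317
scene centre [ 0.4023 -0.3283] R 0.05889049679042797 120 mark 0   clip hist (array([ 0,  0,  0, 24, 35,  2,  0,  0,  0,  0,  0,  0,  0,  0,  0,  0,  0,
top centre [ 0.4515 -0.3199] R 0.05933616171066434 20 mark 0   clip hist (array([0, 0, 0, 0, 0, 0, 0, 0, 0, 0, 0, 0, 0, 0, 0, 0, 0, 0, 0, 0, 0, 0,
```

Request:
{"name": "arm_command", "arguments": {
  "travel": [
    [0.006,-0.015,0],
    [0.015,-0.03,0],
    [0.025,-0.043,0],
    [0.037,-0.055,0],
    [0.051,-0.064,0],
    [0.066,-0.072,0],
    [0.082,-0.078,0],
    [0.098,-0.081,0],
    [0.115,-0.082,0],
    [0.132,-0.081,0],
    [0.132,-0.081,0]
  ],
  "delta_rot": [
    [0,0,0.089],
    [0,0,0.178],
    [0,0,0.267],
    [0,0,0.356],
    [0,0,0.444],
    [0,0,0.533],
    [0,0,0.622],
    [0,0,0.711],
    [0,0,0.8],
    [0,0,0.889],
    [0,0,0.889]
  ]
}}

```text
time_s: 48.85
tcp_pos: [0.4102, -0.3874, 0.13]
eef_rot: [-179.9, -0.1, 8.6]
contact_force: [2.1, 10.9, 7.3]
gripper_width: 0.0135
gripper_force: 19.8
```

Request:
{"name": "arm_command", "arguments": {
  "travel": [
    [0,0,0],
    [0,0,0],
    [0,0,0],
    [0,0,0.1],
    [0,0,0.22],
    [-0.1,0.15,0.34],
    [-0.1,0.3,0.4],
    [-0.1,0.45,0.4],
    [-0.1,0.6,0.4],
    [-0.1,0.7,0.4],
    [-0.1,0.7,0.4]
  ],
  "delta_rot": [
    [0,0,0],
    [0,0,0],
    [0,0,0],
    [0,0,0],
    [0,0,0],
    [0,0,0],
    [0,0,0],
    [0,0,0],
    [0,0,0],
    [0,0,0],
    [0,0,0]
  ],
  "grip": 0.41
}}

```text
time_s: 50.22
tcp_pos: [0.3586, -0.0418, 0.3298]
eef_rot: [-180.0, -0.1, 8.5]
contact_force: [1.5, 0.5, -0.2]
gripper_width: 0.0359
gripper_force: 0.0
```

```bash
cat > mk.py <<'E'
from fit import *
w=np.array([.401,-.329])
for n in V:
  c=proj(V[n],[*w,.1]).astype(int);a=35
  for col,z in(('red',.125),('green',.083)):
    h,s,v=[H[n][:,:,i] for i in range(3)]
    m=mask(n,col) if col=='green' else ((h<8)|(h>172))&(s>140)&(v>60)
    P=np.array([atz(V[n],u,v_,z)[:2]-w for v_,u in np.argwhere(m)])
    if not len(P): continue
    rr=np.hypot(*P.T);lo,hi=((.05,.072) if col=='red' else (.066,.095));q=P[(rr>lo)&(rr<hi)]
    if len(q):
      an=np.degrees(np.arctan2(q[:,1],q[:,0]));print(n,col,len(q),np.percentile(an,[5,50,95]),an.mean())
E
python3 mk.py; python3 chk.py | grep centre
```

```text
scene red 39 [-96.8818 -84.8411 -74.5089] -85.42175258168527
scene green 40 [-82.9062 -78.8638 -75.0024] -78.93049131233911
top red 30 [-93.9893 -83.6906 -71.5944] -83.29010046983636
scene centre [ 0.4014 -0.3282] R 0.05919184488470732 112 mark 34 [ 0.4054 -0.3884] -86.19446078374413 clip hist (array([ 0,  0,  0, 20, 37,  4,  0,  0,  0,  0,  0,  0,  0,  0,  0,  0,  0,
top centre [ 0.4006 -0.3298] R 0.05911685428032005 111 mark 22 [ 0.4068 -0.3899] -84.16743806230302 clip hist (array([0, 6, 8, 0, 0, 0, 0, 0, 0, 0, 0, 0, 0, 0, 3, 7, 3, 0, 0, 0, 0, 0,
```

Run:
```python
from fit import *
w={'scene':np.array([.4014,-.3283]),'top':np.array([.4006,-.3298])}
for n,(u0,u1,v0,v1) in{'scene':(96,114,246,266),'top':(384,402,206,226)}.items():
  print(n,'cols',u0,'rows',v0)
  for v in range(v0,v1): print(v,' '.join('%3d'%H[n][v,u,2] if mask(n,'green')[v,u] else (' RR' if mask(n,'red')[v,u] else '  .') for u in range(u0,u1)))
  for a in(-88,-84,-80,-76): print(a,[proj(V[n],[w[n][0]+R*np.cos(np.radians(a)),w[n][1]+R*np.sin(np.radians(a)),.083]).round(1) for R in(.075,.087,.098)])
```

```text
scene cols 96 rows 246
246   .   .   .   .   .   .   .   .   .   .   .   .   .   .   .   .   .   .
247   .   .   .   .   .   .   .   .   .   .   .   .   .   .   .   .   .   .
248   .   .   .   .   .   .   .   .   .   .   .   .   .   .   .   .   .   .
249   .   .   .   .   .   .   .   .   .   .   .   .   .   .   .   .   .   .
250   .   .   .   .   .   .   .   .   .   .   .   .   .   .   .   .   .   .
251   .   .   .   .   .   .   .   .   .   .   .   .   .   .   .   .   .   .
252   .   .   .   .   .   .   .   .  89  86  76   .  56   .   .   .   .   .
253   .   .   .   .   .   .  91  89  88  85  77  60   .   .   .   .   .   .
254   .   .   .   .   .  91  89  88  89  84  77  60   .   .   .   .   .   .
255   .   .   .   .  89  87  88  87  84  77  64   .   .   .   .   .   .   .
256   .   .   .  83  85  86  87  82  72  63   .   .   .   .   .   .   .   .
257   .  74  70  75  79  80  78  69  59   .   .   .   .   .   .   .   .   .
258  75  71  73  75  76  73  64   .   .   .   .   .   .   .   .   .   .   .
259  82  77  74  74  73  65   .   .   .   .   .   .   .   .   .   .   .   .
260  84  80  
[... 1876 characters left out ...]
   .   .   .   .   .   .
221   .   .   .   .   .   .   .   .   .   .   .   . 105 117 111 113 120 111
222   .   .   .   .   .   .   .   .   .   .   .   . 118 121 123 122 122 120
223   .   .   .   .   .   .   .   .   .   .   .   . 121 125 128 128 127 127
224   .   .   .   .   .   .   .   .   .   .   .   . 120 122 123 128 125 126
225   .   .   .   .   .   .   .   .   .   .   .   . 116 115 119 119 115 117
-88 [array([389.4, 218.5]), array([393.2, 218.1]), array([396.7, 217.7])]
-84 [array([389.1, 216.8]), array([392.8, 216.2]), array([396.3, 215.6])]
-80 [array([388.6, 215.2]), array([392.3, 214.3]), array([395.7, 213.5])]
-76 [array([388.1, 213.6]), array([391.7, 212.4]), array([394.9, 211.4])]
```

```bash
python3 chk.py | grep -v centre; python3 -c "
from h import *
print(close_job())"
```

```text
red scene mask in model 131 220 centroid diff px [-0.7771  0.0183]
red top mask in model 58 99 centroid diff px [-0.3103  0.2586]
blue scene mask in model 121 225 centroid diff px [-0.4194 -1.6689]
blue top mask in model 55 119 centroid diff px [0.3435 1.7276]
yellow scene mask in model 84 234 centroid diff px [-2.6377 -0.8755]
yellow top mask in model 51 125 centroid diff px [-1.1671  1.0638]
        0,  0,  0,  0,  0,  0,  0]), array([-120, -110, -100,  -90,  -80,  -70,  -60,  -50,  -40,  -30,  -20,
        -10,    0,   10,   20,   30,   40,   50,   60,   70,   80,   90,
        100,  110,  120]))
       0, 0]), array([-120, -110, -100,  -90,  -80,  -70,  -60,  -50,  -40,  -30,  -20,
        -10,    0,   10,   20,   30,   40,   50,   60,   70,   80,   90,
        100,  110,  120]))
the job is handed in; nothing more can be done
None
```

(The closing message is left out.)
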